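Preheat the mould cores

ROBOT

A 6-joint arm with a two-finger parallel gripper is mounted at the origin on the work surface. World frame = base frame: x ahead of the robot, y to its left, z up, the work surface at z = 0. Lengths are in m, angles in rad, forces in N, time in s.
With the tool pointing down it reaches from about 0.35 to 0.775 m from the base axis. Payload 7.3 kg.
Tool frame: the origin (TCP) lies midway between the tips of the shut fingers; the grasp point (between the pads) lies 19 mm behind it; z points along the fingers, y is the direction in which the jaws open and shut (so a half turn about z gives the same grasp; the last joint's range is limited). The gripper opens to 92 mm and grips with 3 to 60 N. Pads are 19 mm wide; open, the fingers measure 130 mm over their backs; the gripper's body (75 mm by 190 mm) begins 47 mm behind the grasp point.
Start: joints at [-1.443, 0.342, 1.524, -0, 1.275, -0.146], TCP at [0.142, -0.505, 0.227] pointing down, gripper open.
Joint ranges: [-2.53, 2.53], [-0.77, 2.02], [0.04, 2.7], [-1, 4.14], [0.28, 2.66], [-3.11, 3.11]. Speed limits (rad/s): [2.57, 2.57, 3.14, 3.14, 3.14, 3.14].

INTERFACE

Orientations are given as [roll, pitch, yaw] about the fixed x, y, z axes, in that order (R = Rz(yaw) Ry(pitch) Rx(roll)).
In Python, from cell import status, eyes, job gives the robot as it stands.
- The arm moves only by the tool jog_arm, never from a script. Its argument "series" is a list of rows, each a list of 3 entries, a list of its own where there are three numbers: the gripper command: -1 is shut, 1 is fully open, values between are in proportion, then the shift along the tool's x, y, z in m, then the turn, a rotation vector about the tool's x, y, z in rad. In form: [[grip, [x, y, z], [ax, ay, az]], ...]. A call has 1 to 12 rows; each row is the pose to reach, as a shift and turn from the pose commanded when the call began, along the tool's axes at that moment; what a row does not reach only later rows make up. A row lasts 1/12 s, in which the tool goes at most 41.7 mm and 7.16 degrees, less where a joint would pass 70% of its speed; a pose out of reach is approached as far as the arm can. A call with a gripper value outside its range is refused whole. The fingers move at their own pace and stop on an object; "squeeze" is the grip in N (left out, the last holds). Time passes only in rows, so rows that repeat a pose let the fingers close. It gives the time, the measured TCP pose, the force and the opening at its end, in the units of the state.
- status.observe(): the state, without advancing time (a new reading comes with each control period).
- eyes.read_camera(name): name is "scene" or "top"; returns a dict with "img" (420x560x3 uint8, red, green, blue), "range_z" (420x560 float32, m along the optical axis (not along the pixel's ray), 0 where there is no reading), "camera_matrix" (3x3 intrinsics, pixels), "T" (4x4, takes a point from camera to world coordinates). Camera axes: x right, y down, z forward; pixel columns grow to the right and rows downward; lengths in m; the calibration is good to about 2 mm. A picture is of the moment at which its call begins.
- job.hand_in(): hands the job in, once; it reports no verdict.
The state is a dict: "time": time; "qpos": joint angles; "qvel": joint speeds; "joint_efforts": joint torques, N m; "tool_pos": TCP position; "tool_rot": TCP orientation; "contact_force": force on the tool from outside, world axes, zero at the start; "torque": the same for the moment, N m; "opening": finger opening in m.
Only numpy, scipy, OpenCV 4.12 (cv2) and the standard library are available. Lean on these libraries where they do the work, as an engineer would, in place of code of your own. Each camera call takes 0.05 s, during which the arm holds its last target.

TASK

Get the full-size mould cores ready for heating: lift the lid off the pot by its knob and set it flat, knob up, on the cork mat, stand or lay every full-size core (wide barrel and 50 mm tall) from the grey board inside the pot and keep the thin and the short ones out, then put the lid properly back on. Finally slide the pot by its handle along the black plate, without lifting it, from the single circle to the centre of the concentric circles. Do not disturb the tape, the brush or the mould block.

Things in the scene. Friction and masses are not known exactly. Their poses are not given: they have to be found in the camera images.
- pot: Round open aluminium pot, 158 mm outside diameter, 90 mm tall, wall 4 mm, bottom 5 mm, with one straight black handle. Origin: centre of its underside; z up; the handle points along its -x. It stands on the warming plate, whose top is 6 mm above the bench.
- pot_handle (a point): Middle of the pot's black handle grip (a level bar 70 mm long, 18 mm wide, 18 mm tall), 128 mm from the pot's axis and 66 mm above its underside.
- lid: Loose round aluminium lid, 164 mm across; a plug 136 mm across and 7 mm deep under its rim drops into the pot's mouth. Origin: centre of the plug's underside; z up to the knob. On the pot, its origin lies 83 mm above the pot's origin; lid rim's top is 11 mm above the lid's origin.
- lid_knob (a point): Middle of the lid's black round knob (32 mm across, 20 mm tall, on a thin 12 mm neck), 33 mm above the lid's origin, 22 mm above the rim's top.
- mat: Round cork mat, 150 mm across and 4 mm thick, fixed flat on the bench. Origin: centre of its underside.
- load_mark (a point): Centre of the single white circle (176 mm across) printed on the black warming plate (top 6 mm above the bench): the loading place, where the pot starts.
- heat_mark (a point): Centre of the four concentric white circles (the largest 176 mm across) printed on the same black plate: the heating place. The two places lie 200 mm apart; which is which side varies.
- board: Grey board 210 x 210 mm, 6 mm thick, fixed flat on the bench, that the cores stand on. Origin: centre of its underside.
- tape: Bystander: roll of yellow tape, 90 mm across, 25 mm tall, lying flat. Origin: centre of its underside.
- block: Bystander: small grey and green mould block, 100 x 150 mm, 55 mm tall at most. Origin: centre of its underside.
- brush: Bystander: brush about 170 mm long lying on the bench.
- core0: Full-size mould core, to be heated: barrel 30 mm across, foot 42 mm across, 50 mm tall overall. Aluminium, turned, solid: a round barrel on a slightly wider round foot 6 mm thick. Origin: centre of the underside of the foot; z runs up the barrel. Stands on the grey board (top 6 mm above the bench) at the start. May be absent. 
- core1: Full-size mould core, to be heated: barrel 30 mm across, foot 42 mm across, 50 mm tall overall. Aluminium, turned, solid: a round barrel on a slightly wider round foot 6 mm thick. Origin: centre of the underside of the foot; z runs up the barrel. Stands on the grey board (top 6 mm above the bench) at the start. May be absent. 
- core2: Full-size mould core, to be heated: barrel 30 mm across, foot 42 mm across, 50 mm tall overall. Aluminium, turned, solid: a round barrel on a slightly wider round foot 6 mm thick. Origin: centre of the underside of the foot; z runs up the barrel. Stands on the grey board (top 6 mm above the bench) at the start. May be absent. 
- core3: Full-size mould core, to be heated: barrel 30 mm across, foot 42 mm across, 50 mm tall overall. Aluminium, turned, solid: a round barrel on a slightly wider round foot 6 mm thick. Origin: centre of the underside of the foot; z runs up the barrel. Stands on the grey board (top 6 mm above the bench) at the start. May be absent. 
- core4: Full-size mould core, to be heated: barrel 30 mm across, foot 42 mm across, 50 mm tall overall. Aluminium, turned, solid: a round barrel on a slightly wider round foot 6 mm thick. Origin: centre of the underside of the foot; z runs up the barrel. Stands on the grey board (top 6 mm above the bench) at the start. May be absent. 
- thin0: Thin core, not wanted: barrel 18 mm across, foot 30 mm across, 50 mm tall overall. Aluminium, turned, solid: a round barrel on a slightly wider round foot 6 mm thick. Origin: centre of the underside of the foot; z runs up the barrel. Stands on the grey board (top 6 mm above the bench) at the start. May be absent. 
- thin1: Thin core, not wanted: barrel 18 mm across, foot 30 mm across, 50 mm tall overall. Aluminium, turned, solid: a round barrel on a slightly wider round foot 6 mm thick. Origin: centre of the underside of the foot; z runs up the barrel. Stands on the grey board (top 6 mm above the bench) at the start. May be absent. 
- short0: Short core, not wanted: barrel 30 mm across, foot 42 mm across, only 24 mm tall overall. Aluminium, turned, solid: a round barrel on a slightly wider round foot 6 mm thick. Origin: centre of the underside of the foot; z runs up the barrel. Stands on the grey board (top 6 mm above the bench) at the start. May be absent. 
- short1: Short core, not wanted: barrel 30 mm across, foot 42 mm across, only 24 mm tall overall. Aluminium, turned, solid: a round barrel on a slightly wider round foot 6 mm thick. Origin: centre of the underside of the foot; z runs up the barrel. Stands on the grey board (top 6 mm above the bench) at the start. May be absent. 
Not all that is in view belongs to the job. Of the things shaped like the mat, the cork one is meant. What is shaped like the pot but yellow is not meant.

How it is judged:
On the way, in this order (a step that is already met when the one before it is completed fails the run):
1. the lid lies flat, knob up, on the cork mat, let go (horizontal distance between lid and mat below 0.045 m and angle between lid's own z axis and vertical below 0.1 rad and height (world z) of lid below 0.014 m and contact force between the fingers and lid below 0.2 N), for 0.2 s.
2. every full-size core is in the pot (horizontal distance between each of core0, core1, core2, core3, core4 and pot below 0.074 m and z of core0 in the frame of pot between -0.002 and 0.075 m and z of core1 in the frame of pot between -0.002 and 0.075 m and z of core2 in the frame of pot between -0.002 and 0.075 m and z of core3 in the frame of pot between -0.002 and 0.075 m and z of core4 in the frame of pot between -0.002 and 0.075 m), for 0.2 s.
3. the lid is back on the pot, seated and let go, with all full-size cores inside and the pot not yet at the heating place (all of step 2 and horizontal distance between lid and pot below 0.01 m and z of lid in the frame of pot between 0.078 and 0.087 m and angle between the z axis of lid and the z axis of pot, either way round below 0.06 rad and contact force between the fingers and lid below 0.2 N and horizontal distance between pot and heat_mark above 0.1 m), for 0.2 s.
4. the covered pot stands at the heating place (horizontal distance between pot and heat_mark below 0.018 m and horizontal distance between lid and pot below 0.01 m and z of lid in the frame of pot between 0.078 and 0.087 m and angle between the z axis of lid and the z axis of pot, either way round below 0.06 rad), for 0.2 s.
At the end, for the whole second after the job is handed in: The pot stands upright on the plate within 18 mm of the centre of the concentric circles, all full-size cores inside it and no thin or short one, the lid seated level in its mouth (within 10 mm of centre), everything at rest and let go (all of step 2 and all of step 4 and horizontal distance between each of thin0, thin1, short0, short1 and pot above 0.085 m and linear speed of each of pot, lid below 0.02 m/s and angle between pot's own z axis and vertical below 0.05 rad and height (world z) of pot below 0.01 m); the robot touches nothing.
It fails at once if the pot is lifted more than 14 mm off the plate (height (world z) of pot above 0.02 m).
It fails at once if the pot is tipped more than 17 degrees (angle between pot's own z axis and vertical above 0.3 rad).
It fails at once if the tape is moved more than 30 mm (distance of tape from where it was at the start of the episode above 0.03 m).
It fails at once if the block is moved more than 30 mm (distance of block from where it was at the start of the episode above 0.03 m).
It fails at once if the brush is moved more than 30 mm (distance of brush from where it was at the start of the episode above 0.03 m).
Of core0, core1, core2, core3, core4 only 3 to 5 are there at a start; the rules pass over those that are not, and their reading is None.
Of thin0, thin1, short0, short1 only 2 to 4 are there at a start; the rules pass over those that are not, and their reading is None.
At some moment in a run one of core0, core1, core2, core3, core4 may be knocked a few centimetres aside while the robot is not near it.
Once in a run the grip may slacken for a moment while it holds something.
It also fails if it takes over 210 s, if anything falls off the work surface, if the arm or the gripper's body presses on something with over 40 N, if the wrist force passes 120 N, or if a joint passes its speed limit or range.

## Working session

There is one attempt and no reset: what is moved stays moved. The work goes in short steps, Python scripts to look and compute and a tool call to move; the robot and the scene stay as the last step left them, time stands still between calls to the robot, and variables do not carry over. Pictures are saved under pics/ and viewed, and the job is handed in when it is done.

Besides the shell and the picture viewer there is one more tool, called after "Request:" in YAML: its name, and indented under it one key for each argument. jog_arm: Moves the arm, as the interface text tells. Its arguments: {"type":"object","properties":{"series":{"type":"array","items":{"type":"array"}},"squeeze":{"type":"number"}},"required":["series"]}

```bash
ls; mkdir -p pics
python3 - <<'E'
from cell import status, eyes
import cv2
s=status.observe();print(s)
for n in ("scene","top"):
    d=eyes.read_camera(n);cv2.imwrite(f"pics/a_{n}.png",cv2.resize(d["img"][:,:,::-1],(800,600),interpolation=cv2.INTER_CUBIC));print(d["camera_matrix"],d["T"])
E
```

```text
pics
{'time': 0.0, 'qpos': array([-1.44301609e+00,  3.42718807e-01,  1.52501291e+00, -2.37206087e-08,
        1.27542579e+00, -1.46014445e-01]), 'qvel': array([-0.00146723,  0.0033865 ,  0.00224369, -0.00022425, -0.0004354 ,
       -0.00157782]), 'joint_efforts': array([ 1.17280113e-03, -4.31239522e+01, -2.44218636e+01,  7.18871481e-02,
        5.60763048e-02, -1.26902819e-04]), 'tool_pos': array([ 0.1419138 , -0.50502549,  0.22604844]), 'tool_rot': array([-3.14004445e+00, -2.27657811e-04,  2.73794515e-01]), 'contact_force': array([-0.24728325, -0.16340107,  0.84619286]), 'torque': array([ 0.01203353,  0.01764333, -0.04658815]), 'opening': 0.09188764153862655}
[[431.09491587   0.         276.37546633]
 [  0.         431.09491587 209.0345973 ]
 [  0.           0.           1.        ]] [[-0.718132    0.42642359 -0.54995395  1.25041424]
 [ 0.69557481  0.46424393 -0.54831858  0.68339044]
 [ 0.02149681 -0.77629924 -0.62999792  0.90992113]
 [ 0.          0.          0.          1.        ]]
[[487.35867701   0.         278.04461272]
 [  0.         487.35867701 208.42544329]
 [  0.           0.           1.        ]] [[ 0.0132285  -0.9952704   0.09623847  0.37797377]
 [-0.99990498 -0.01279368  0.0051339  -0.04038515]
 [-0.00387837 -0.09629724 -0.99534507  1.34269996]
 [ 0.          0.          0.          1.        ]]
```

View pics/a_scene.png

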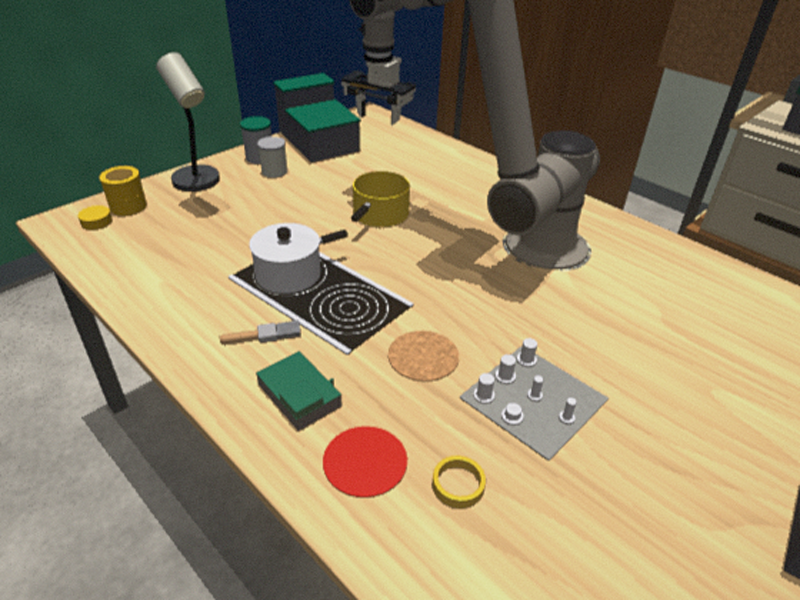

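View pics/a_top.png

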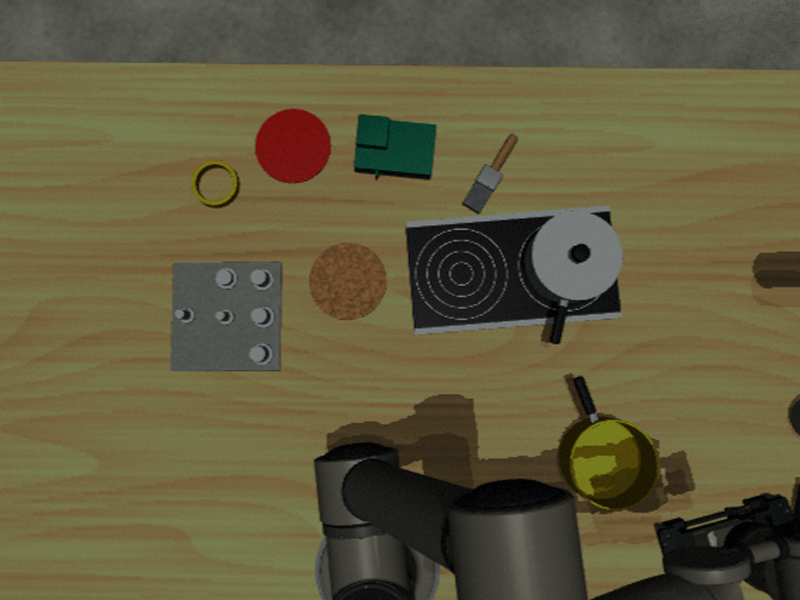

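The scene view shows the lidded pot (285,255), the cork mat (424,355) and the board with 6 cores. Wide-tall cores are at (528,350), (507,368) and (485,386), a short one at (513,411), and thin ones at (537,386) and (569,408). In the top view the concentric circles are at (461,272), and the knob at (580,253).

```bash
cat > h.py <<'E'
import numpy as np, cv2
from cell import status, eyes
def cloud(n):
    d=eyes.read_camera(n);K=d["camera_matrix"];z=d["range_z"].astype(float)
    v,u=np.indices(z.shape);P=np.stack([(u-K[0,2])/K[0,0]*z,(v-K[1,2])/K[1,1]*z,z],-1)
    W=P@d["T"][:3,:3].T+d["T"][:3,3];W[z==0]=np.nan
    return d,W
def onplane(d,u,v,h):
    K=d["camera_matrix"];T=d["T"];r=T[:3,:3]@np.array([(u-K[0,2])/K[0,0],(v-K[1,2])/K[1,1],1.])
    return T[:3,3]+r*(h-T[2,3])/r[2]
def project(d,p):
    T=d["T"];K=d["camera_matrix"];c=T[:3,:3].T@(np.asarray(p)-T[:3,3]);return (K@c/c[2])[:2]
def blobs(W,box,lo,hi,mn=8):
    x0,x1,y0,y1=box
    with np.errstate(invalid='ignore'):
        m=(W[...,0]>x0)&(W[...,0]<x1)&(W[...,1]>y0)&(W[...,1]<y1)&(W[...,2]>lo)&(W[...,2]<hi)
    n,l,st,c=cv2.connectedComponentsWithStats(m.astype(np.uint8))
    out=[]
    for i in range(1,n):
        if st[i,4]>=mn:
            p=W[l==i];a=(p.min(0)+p.max(0))/2
            out.append((a.round(4),(p.max(0)-p.min(0)).round(3),np.median(p[:,2]).round(4),st[i,4],c[i].round(1)))
    return out
E
python3 - <<'E'
from h import *
d,W=cloud("top")
s=0.7
for nm,(u,v) in dict(knob=(580,253),lid=(560,235),mat=(348,281),heat=(461,272),handle=(557,325),board=(200,345),c=(262,278),bench=(348,400)).items():
    print(nm,W[int(v*s),int(u*s)].round(4))
print("cores");[print(*b) for b in blobs(W,(.3,.7,.1,.5),.02,.1)]
print("knob");[print(*b) for b in blobs(W,(.3,.8,-.7,-.1),.115,.2)]
print("lid");[print(*b) for b in blobs(W,(.3,.8,-.7,-.1),.09,.11)]
d2,W2=cloud("scene")
print("cores");[print(*b) for b in blobs(W2,(.3,.7,.1,.5),.045,.1)]
print("lowcores");[print(*b) for b in blobs(W2,(.3,.7,.1,.5),.02,.045)]
print("knob");[print(*b) for b in blobs(W2,(.3,.8,-.7,-.1),.115,.2)]
im=d["img"][:,:,::-1]
cv2.imwrite("pics/b1.png",cv2.resize(im[140:270,270:450],None,fx=4.4,fy=4.4,interpolation=cv2.INTER_CUBIC))
cv2.imwrite("pics/b2.png",cv2.resize(im[160:270,105:285],None,fx=4.4,fy=4.4,interpolation=cv2.INTER_CUBIC))
E
```

```text
knob [ 0.5781 -0.3537  0.1337]
lid [ 0.617  -0.3265  0.1007]
mat [0.5408 0.064  0.0036]
heat [ 0.5604 -0.1546  0.0028]
handle [ 0.4557 -0.3231  0.0749]
board [0.4126 0.3434 0.007 ]
c [0.5385 0.221  0.0498]
bench [ 0.3102  0.0597 -0.0012]
cores
[0.6907 0.3218 0.0249] [0.018 0.072 0.009] 0.0242 84 [149.8 140.2]
[0.5404 0.2959 0.0279] [0.028 0.029 0.013] 0.029 100 [157.2 194. ]
[0.539  0.2249 0.0412] [0.029 0.029 0.042] 0.0545 124 [182.  194.2]
[0.4672 0.2219 0.0406] [0.03  0.029 0.04 ] 0.0547 124 [182.3 220.7]
[0.4682 0.3692 0.0402] [0.016 0.018 0.039] 0.0526 58 [127.7 219.7]
[0.4656 0.2942 0.0424] [0.016 0.018 0.038] 0.0531 53 [155.4 220.9]
[0.3958 0.2224 0.0408] [0.029 0.028 0.041] 0.0543 123 [181.4 247.4]
knob
[ 0.5796 -0.3566  0.1269] [0.03  0.031 0.02 ] 0.1316 138 [406.6 176.7]
lid
[ 0.5814 -0.3572  0.1002] [0.162 0.161 0.017] 0.0999 2968 [403.9 178.6]
cores
[0.4006 0.2279 0.0514] [0.029 0.029 0.012] 0.0518 72 [370.5 241.1]
[0.472  0.2266 0.0509] [0.032 0.029 0.012] 0.0523 79 [355.2 252.8]
[0.5421 0.2312 0.051 ] [0.03  0.03  0.012] 0.0526 86 [340.3 266.1]
[0.4721 0.2996 0.0508] [0.019 0.015 0.012] 0.0528 35 [376.5 266.3]
[0.4724 0.3749 0.0512] [0.018 0.014 0.011] 0.0526 39 [399.6 281.9]
lowcores
[0.4043 0.2293 0.0329] [0.028 0.027 0.024] 0.0332 65 [369.3 247.7]
[0.4776 0.2298 0.0325] [0.021 0.025 0.025] 0.034 65 [354.4 259.7]
[0.4745 0.2992 0.032 ] [0.016 0.018 0.023] 0.032 42 [375.3 271.8]
[0.5477 0.2324 0.0325] [0.023 0.026 0.024] 0.0324 68 [338.9 273.2]
[0.5449 0.3016 0.0255] [0.03  0.029 0.011] 0.027 89 [359.2 287.1]
[0.4776 0.3748 0.032 ] [0.014 0.017 0.023] 0.0343 43 [397.7 287.7]
[0.6924 0.3283 0.0234] [0.015 0.061 0.007] 0.0223 78 [330.9 325.4]
knob
[ 0.5855 -0.3502  0.1247] [0.033 0.033 0.018] 0.1276 70 [198.3 162.9]
```

View pics/b1.png

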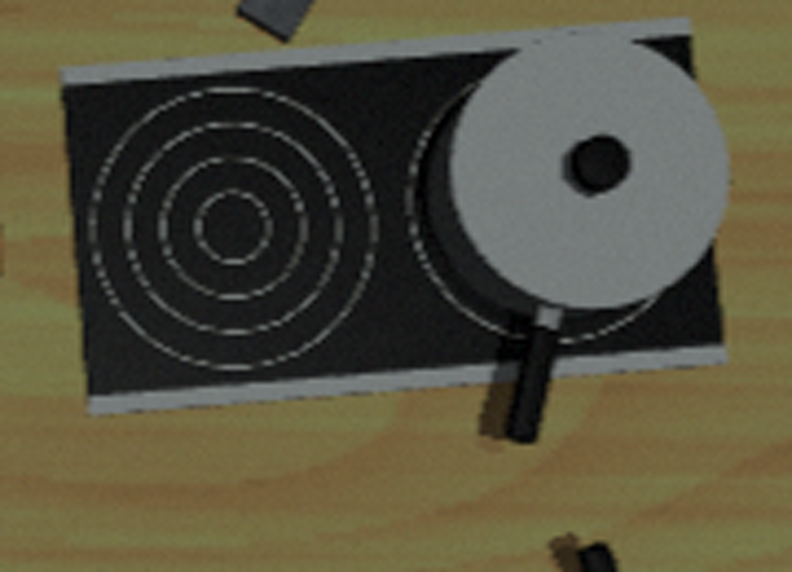

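View pics/b2.png

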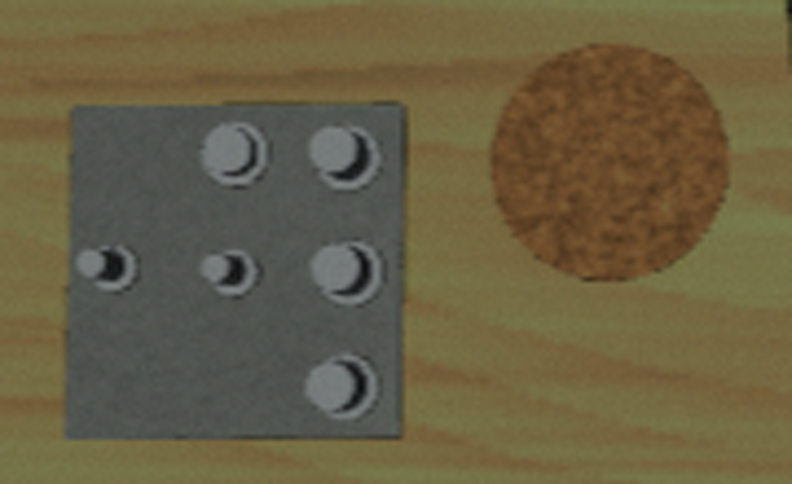

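```bash
cat >> h.py <<'E'
from scipy.spatial.transform import Rotation as Ro
def go(*targets):
    """targets (x,y,z,yaw); prints shift/turn in tool axes from the present pose"""
    s=status.observe();R=Ro.from_euler('xyz',s['tool_rot']);p=s['tool_pos']
    print('t',s['time'],'pos',p.round(4),'rot',s['tool_rot'].round(3),'op',round(s['opening'],4),'f',s['contact_force'].round(1))
    for x,y,z,w in targets:
        G=Ro.from_euler('xyz',[np.pi,0,w])
        print((x,y,z,w),'->',R.inv().apply(np.array([x,y,z])-p).round(4),(R.inv()*G).as_rotvec().round(4))
E
python3 -c "
from h import *
go((.582,-.354,.2,0),(.582,-.354,.106,0))"
```

```text
t 0.2 pos [ 0.142  -0.5052  0.2263] rot [-3.141 -0.     0.274] op 0.092 f [-0.2  0.3 -0.2]
(0.582, -0.354, 0.2, 0) -> [ 0.4645 -0.0265  0.0264] [-0.0009  0.      0.2739]
(0.582, -0.354, 0.106, 0) -> [ 0.4645 -0.0265  0.1204] [-0.0009  0.      0.2739]
```

Request:
jog_arm:
  series:
    - [1,[0.04,-0.002,0.002],[0,0,0.03]]
    - [1,[0.08,-0.004,0.005],[0,0,0.07]]
    - [1,[0.12,-0.007,0.007],[0,0,0.1]]
    - [1,[0.16,-0.01,0.009],[0,0,0.13]]
    - [1,[0.2,-0.012,0.011],[0,0,0.16]]
    - [1,[0.24,-0.014,0.013],[0,0,0.19]]
    - [1,[0.28,-0.016,0.016],[0,0,0.22]]
    - [1,[0.32,-0.018,0.018],[0,0,0.274]]
    - [1,[0.36,-0.02,0.02],[0,0,0.274]]
    - [1,[0.4,-0.023,0.023],[0,0,0.274]]
    - [1,[0.44,-0.025,0.026],[0,0,0.274]]
    - [1,[0.464,-0.0265,0.026],[0,0,0.274]]

```text
time: 1.2
tool_pos: [0.5846, -0.3519, 0.1993]
tool_rot: [-3.14, 0.0, 0.002]
contact_force: [-0.3, -0.1, 0.5]
opening: 0.0917
```

```bash
python3 -c "
from h import *
d,W=cloud('top');d2,W2=cloud('scene')
cv2.imwrite('pics/c_top.png',cv2.resize(d['img'][100:260,300:480,::-1],None,fx=4,fy=3.7))
cv2.imwrite('pics/c_sc.png',cv2.resize(d2['img'][80:240,120:320,::-1],None,fx=4,fy=3.7))
go((.582,-.354,.2,0),(.582,-.354,.106,0))"
```

```text
t 1.3 pos [ 0.5847 -0.3518  0.1992] rot [-3.14   0.     0.004] op 0.0921 f [-0.3 -0.2 -1.3]
(0.582, -0.354, 0.2, 0) -> [-0.0027  0.0022 -0.0008] [-0.0013  0.0001  0.0044]
(0.582, -0.354, 0.106, 0) -> [-0.0027  0.0024  0.0932] [-0.0013  0.0001  0.0044]
```

View pics/c_sc.png

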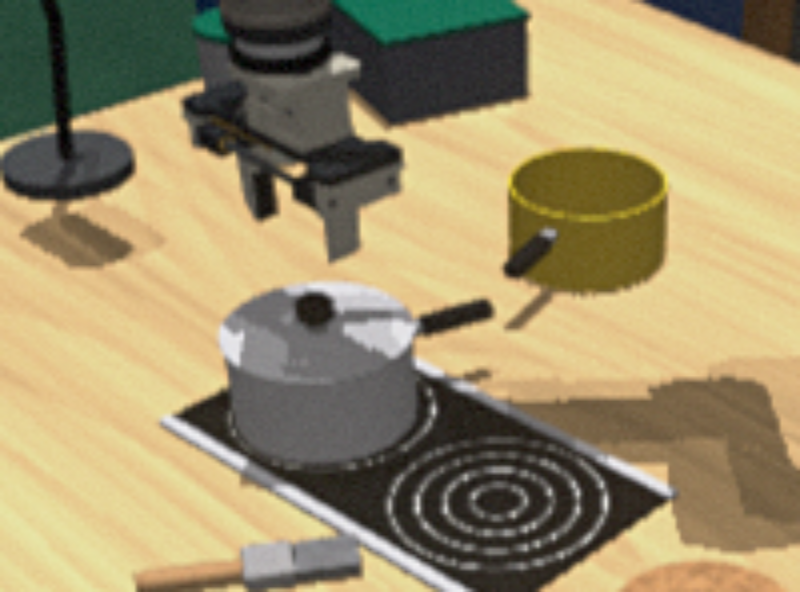

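Request:
jog_arm:
  series:
    - [1,[0,0,0.03],[0,0,0]]
    - [1,[0,0,0.06],[0,0,0]]
    - [1,[0,0,0.08],[0,0,0]]
    - [1,[0,0,0.09],[0,0,0]]
    - [1,[0,0,0.094],[0,0,0]]
    - [1,[0,0,0.094],[0,0,0]]

```text
time: 1.8
tool_pos: [0.581, -0.3549, 0.1065]
tool_rot: [-3.141, 0.001, -0.001]
contact_force: [-0.6, 0.4, 0.2]
opening: 0.0918
```

```bash
python3 -c "
from h import *
d,W=cloud('top');d2,W2=cloud('scene')
cv2.imwrite('pics/d_sc.png',cv2.resize(d2['img'][80:240,120:320,::-1],None,fx=4,fy=3.7))
go((.582,-.354,.2,0),(.582,-.354,.106,0))"
```

```text
t 1.9 pos [ 0.582  -0.3553  0.1084] rot [ 3.14e+00 -2.00e-03 -1.00e-03] op 0.0921 f [-0.3  0.3  0.4]
(0.582, -0.354, 0.2, 0) -> [ 0.0002 -0.0011 -0.0916] [ 0.0017 -0.002  -0.0006]
(0.582, -0.354, 0.106, 0) -> [ 0.     -0.0013  0.0024] [ 0.0017 -0.002  -0.0006]
```

View pics/d_sc.png

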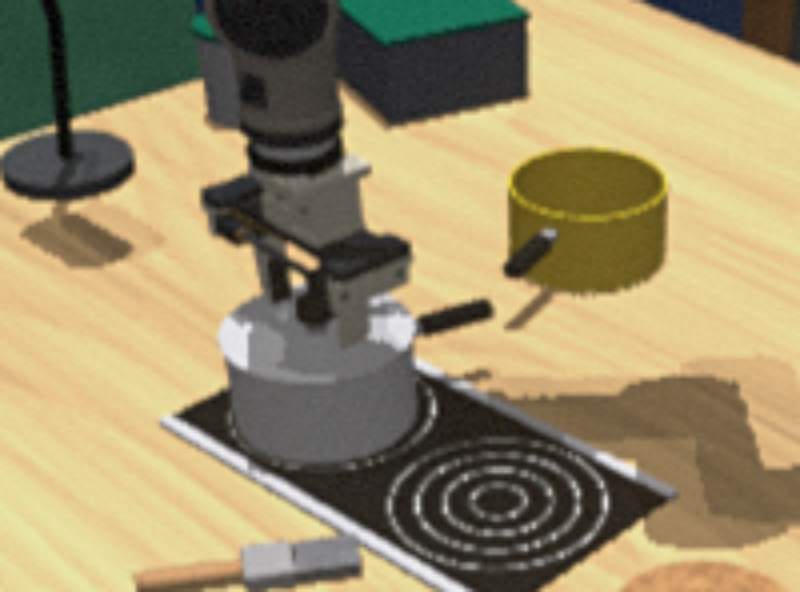

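Fingers straddle the knob (315,305 in the crop). Closing on it.

Request:
jog_arm:
  series:
    - [-1,[0,0,0],[0,0,0]]
    - [-1,[0,0,0],[0,0,0]]
    - [-1,[0,0,0],[0,0,0]]
    - [-1,[0,0,0],[0,0,0]]
    - [-1,[0,0,0],[0,0,0]]
    - [-1,[0,0,0],[0,0,0]]
    - [-1,[0,0,-0.01],[0,0,0]]
    - [-1,[0,0,-0.02],[0,0,0]]
    - [-1,[0,0,-0.03],[0,0,0]]
    - [-1,[0,0,-0.04],[0,0,0]]
    - [-1,[0,0,-0.05],[0,0,0]]
    - [-1,[0,0,-0.06],[0,0,0]]
  squeeze: 40

```text
time: 2.9
tool_pos: [0.5817, -0.3546, 0.1684]
tool_rot: [3.141, -0.001, -0.0]
contact_force: [0.7, 0.3, 0.2]
opening: 0.0165
```

```bash
python3 -c "
from h import *
d2,W2=cloud('scene');d,W=cloud('top')
cv2.imwrite('pics/e_sc.png',cv2.resize(d2['img'][80:240,120:320,::-1],None,fx=4,fy=3.7))
go()
for a in (W,W2):
  [print(*b) for b in blobs(a,(.3,.8,-.5,-.1),.14,.17,100)]
# mat by colour
hsv=cv2.cvtColor(d['img'],cv2.COLOR_RGB2HSV);print(hsv[196,243])
cv2.imwrite('pics/e_top.png',cv2.resize(d['img'][130:280,220:470,::-1],None,fx=3.2,fy=3.2))
"
```

```text
t 3.0 pos [ 0.5824 -0.3551  0.1696] rot [ 3.139 -0.004 -0.   ] op 0.0082 f [ 0.5  0.1 -0.1]
[ 15 150 102]
```

View pics/e_sc.png

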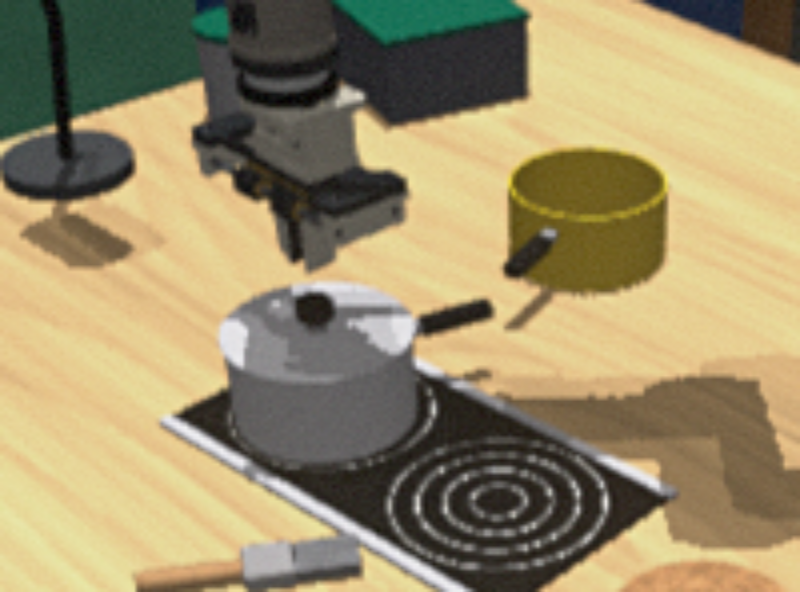

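View pics/e_top.png

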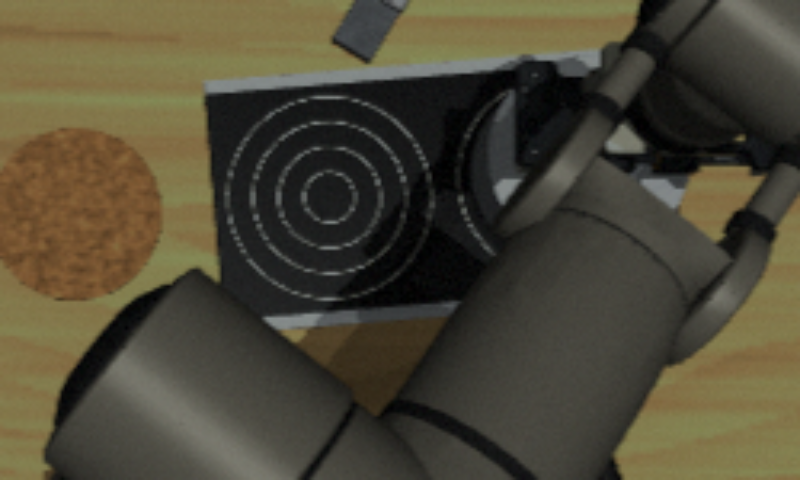

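The fingers closed too slowly (about 75 mm/s) and rose empty; the lid is undisturbed. I'll repeat with more closing time.

Request:
jog_arm:
  series:
    - [0.3,[0,0,0],[0,0,0]]
    - [0.3,[0,0,0],[0,0,0]]
    - [0.3,[0,0,0],[0,0,0]]
    - [0.3,[0,0,0],[0,0,0]]
    - [0.3,[0,0,0],[0,0,0]]
    - [0.3,[0,0,0],[0,0,0]]
    - [0.3,[0,0,0],[0,0,0]]
    - [0.3,[0,0,0],[0,0,0]]
    - [0.3,[0,0,0.025],[0,0,0]]
    - [0.3,[0,0,0.05],[0,0,0]]
    - [0.3,[0,0,0.062],[0,0,0]]
    - [0.3,[0,0,0.062],[0,0,0]]

```text
time: 4.0
tool_pos: [0.5806, -0.3538, 0.1022]
tool_rot: [-3.139, 0.003, -0.0]
contact_force: [-0.3, 0.9, 0.4]
opening: 0.0598
```

Request:
jog_arm:
  series:
    - [-1,[0,0,0],[0,0,0]]
    - [-1,[0,0,0],[0,0,0]]
    - [-1,[0,0,0],[0,0,0]]
    - [-1,[0,0,0],[0,0,0]]
    - [-1,[0,0,0],[0,0,0]]
    - [-1,[0,0,0],[0,0,0]]
    - [-1,[0,0,0],[0,0,0]]
    - [-1,[0,0,0],[0,0,0]]
    - [-1,[0,0,0],[0,0,0]]
  squeeze: 40

```text
time: 4.75
tool_pos: [0.5818, -0.3547, 0.1055]
tool_rot: [3.141, -0.001, -0.0]
contact_force: [-0.4, -0.7, 5.2]
opening: 0.0311
```

Request:
jog_arm:
  series:
    - [-1,[0,0,-0.01],[0,0,0]]
    - [-1,[0,0,-0.02],[0,0,0]]
    - [-1,[0,0,-0.035],[0,0,0]]
    - [-1,[0,0,-0.05],[0,0,0]]
    - [-1,[0,0,-0.065],[0,0,0]]
    - [-1,[0,0,-0.08],[0,0,0]]
    - [-1,[0,0,-0.09],[0,0,0]]
    - [-1,[0,0,-0.09],[0,0,0]]

```text
time: 5.42
tool_pos: [0.5825, -0.3552, 0.198]
tool_rot: [3.138, -0.004, -0.0]
contact_force: [0.3, 1.0, -0.4]
opening: 0.0317
```

```bash
python3 -c "
from h import *
d2,W2=cloud('scene');d,W=cloud('top')
im=d2['img'].copy();cv2.imwrite('pics/f_sc.png',cv2.resize(im[60:320,120:460,::-1],None,fx=2.3,fy=2.3))
h=cv2.cvtColor(d['img'],cv2.COLOR_RGB2HSV)
m=((h[...,1]>135)&(h[...,0]<17)&(h[...,0]>8)).astype(np.uint8);
m=cv2.morphologyEx(m,cv2.MORPH_OPEN,np.ones((5,5)))
n,l,s,c=cv2.connectedComponentsWithStats(m);print(s[1:],c[1:])
for i in range(1,n):
  if s[i,4]>1000: print(onplane(d,*(s[i,:2]+s[i,2:4]/2-.5),.004), onplane(d,*c[i],.004))
go()
"
```

```text
[[ 217  171   53   52 2095]] [[242.92124105 196.46109785]]
[0.53931344 0.06392015 0.004     ] [0.53941904 0.06414031 0.004     ]
t 5.5167 pos [ 0.5815 -0.3545  0.1947] rot [ 3.141 -0.    -0.   ] op 0.0311 f [ 0.1  0.3 -2.4]
```

View pics/f_sc.png

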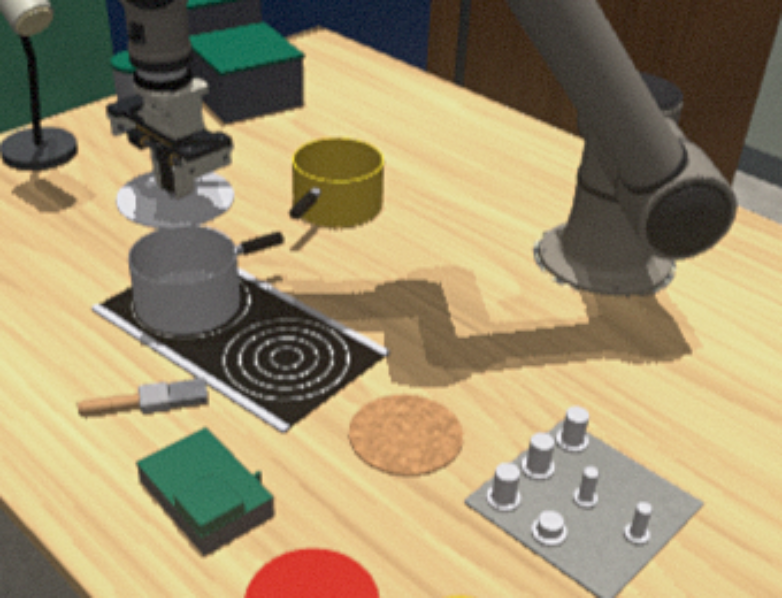

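Lid held level at (175,195). The mat by the top camera is (0.539,0.064), or (0.541,0.066) after the +2 mm camera correction. Carrying it there.

Request:
jog_arm:
  series:
    - [-1,[-0.003,-0.02,0],[0,0,0]]
    - [-1,[-0.007,-0.055,0],[0,0,0]]
    - [-1,[-0.01,-0.092,0],[0,0,0]]
    - [-1,[-0.014,-0.13,0],[0,0,0]]
    - [-1,[-0.018,-0.17,0],[0,0,0]]
    - [-1,[-0.022,-0.21,0],[0,0,0]]
    - [-1,[-0.026,-0.25,0],[0,0,0]]
    - [-1,[-0.03,-0.29,0],[0,0,0]]
    - [-1,[-0.034,-0.33,0],[0,0,0]]
    - [-1,[-0.037,-0.37,0],[0,0,0]]
    - [-1,[-0.04,-0.4,0],[0,0,0]]
    - [-1,[-0.04,-0.42,0],[0,0,0]]

```text
time: 6.52
tool_pos: [0.5399, 0.0687, 0.1936]
tool_rot: [-3.141, 0.003, 0.002]
contact_force: [0.6, 0.2, -1.0]
opening: 0.0311
```

```bash
python3 -c "
from h import *
d2,W2=cloud('scene')
im=d2['img'].copy();cv2.imwrite('pics/g_sc.png',cv2.resize(im[60:320,120:460,::-1],None,fx=2.3,fy=2.3))
go((.5415,.066,.06,0),(.5415,.066,.0215,0))
"
```

```text
t 6.5667 pos [0.5401 0.0711 0.1937] rot [-3.139e+00  2.000e-03  3.000e-03] op 0.0309 f [-1.2  2.1 -1.1]
(0.5415, 0.066, 0.06, 0) -> [0.0017 0.0054 0.1336] [-0.0023  0.0024  0.0034]
(0.5415, 0.066, 0.0215, 0) -> [0.0018 0.0055 0.1721] [-0.0023  0.0024  0.0034]
```

View pics/g_sc.png

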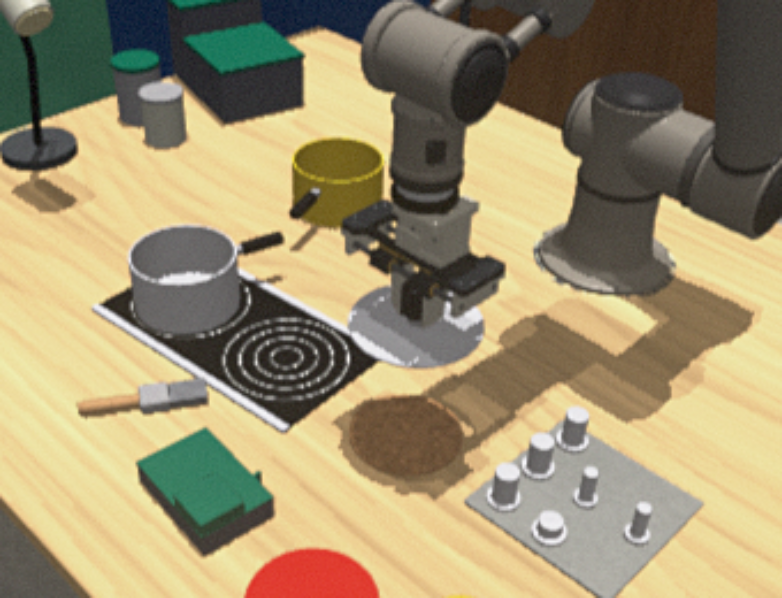

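Request:
jog_arm:
  series:
    - [-1,[0,0,0.02],[0,0,0]]
    - [-1,[0,0,0.045],[0,0,0]]
    - [-1,[0,0,0.07],[0,0,0]]
    - [-1,[0,0,0.095],[0,0,0]]
    - [-1,[0,0,0.12],[0,0,0]]
    - [-1,[0,0,0.14],[0,0,0]]
    - [-1,[0,0,0.15],[0,0,0]]
    - [-1,[0,0,0.155],[0,0,0]]
    - [-1,[0,0,0.16],[0,0,0]]
    - [-1,[0,0,0.16],[0,0,0]]

```text
time: 7.4
tool_pos: [0.5416, 0.0654, 0.0345]
tool_rot: [3.141, 0.0, -0.0]
contact_force: [0.3, 0.6, -1.4]
opening: 0.0311
```

```bash
python3 -c "
from h import *
d2,W2=cloud('scene')
go((.5415,.066,.0215,0))
"
```

```text
t 7.45 pos [0.542  0.0654 0.0351] rot [ 3.141e+00 -1.000e-03 -0.000e+00] op 0.0308 f [-0.5  0.5 -0.9]
(0.5415, 0.066, 0.0215, 0) -> [-0.0005 -0.0006  0.0136] [ 0.0001 -0.0008 -0.0003]
```

Request:
jog_arm:
  series:
    - [-1,[0,0,0.004],[0,0,0]]
    - [-1,[0,0,0.008],[0,0,0]]
    - [-1,[0,0,0.011],[0,0,0]]
    - [-1,[0,0,0.013],[0,0,0]]
    - [-1,[0,0,0.013],[0,0,0]]
    - [0.3,[0,0,0.013],[0,0,0]]
    - [0.3,[0,0,0.013],[0,0,0]]
    - [0.3,[0,0,0.013],[0,0,0]]
    - [0.3,[0,0,0.013],[0,0,0]]
    - [0.3,[0,0,0.013],[0,0,0]]
    - [0.3,[0,0,0.013],[0,0,0]]

```text
time: 8.37
tool_pos: [0.5417, 0.0655, 0.0218]
tool_rot: [3.142, -0.0, -0.0]
contact_force: [-0.7, -0.4, 0.0]
opening: 0.0591
```

Request:
jog_arm:
  series:
    - [0.3,[0,0,-0.02],[0,0,0]]
    - [0.3,[0,0,-0.05],[0,0,0]]
    - [0.3,[0,0,-0.08],[0,0,0]]
    - [0.3,[0,0,-0.11],[0,0,0]]
    - [0.3,[0,0,-0.14],[0,0,0]]
    - [0.3,[0,0,-0.16],[0,0,0]]

```text
time: 8.87
tool_pos: [0.5424, 0.0655, 0.1849]
tool_rot: [3.141, -0.004, -0.0]
contact_force: [0.5, -0.3, -0.4]
opening: 0.0596
```

```bash
python3 -c "
from h import *
d,W=cloud('top');d2,W2=cloud('scene')
im=d2['img'].copy();cv2.imwrite('pics/h_sc.png',cv2.resize(im[60:320,120:460,::-1],None,fx=2.3,fy=2.3))
cv2.imwrite('pics/h_top.png',cv2.resize(d['img'][:,:,::-1],(800,600)))
go()
print('lid');[print(*b) for b in blobs(W2,(.4,.68,-.05,.17),.008,.022,50)];[print(*b) for b in blobs(W2,(.4,.68,-.05,.17),.035,.055,20)]
"
```

```text
t 8.9667 pos [0.5437 0.0655 0.1857] rot [ 3.141 -0.008 -0.   ] op 0.0595 f [ 1.1  0.3 -0.3]
lid
[0.5438 0.0671 0.0131] [0.162 0.165 0.01 ] 0.0122 1521 [296.1 247. ]
[0.5456 0.0678 0.0419] [0.028 0.029 0.013] 0.0432 77 [296.6 239. ]
```

View pics/h_sc.png

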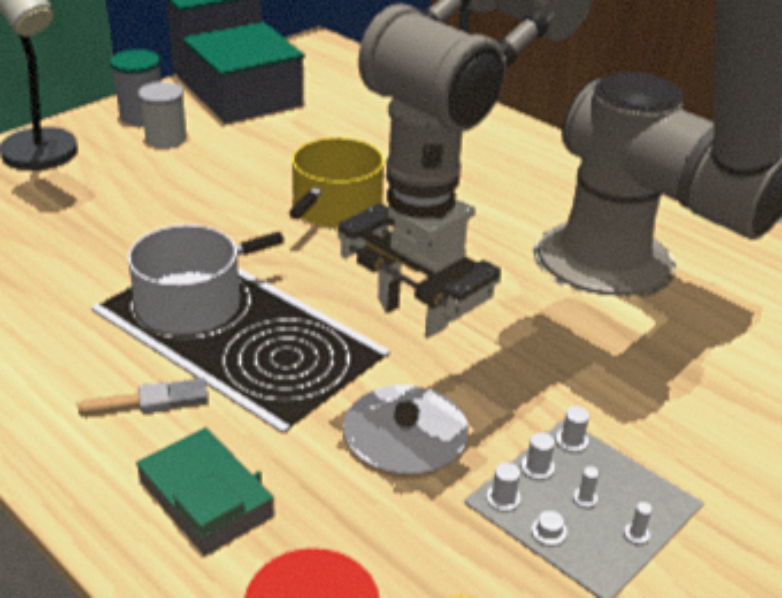

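View pics/h_top.png

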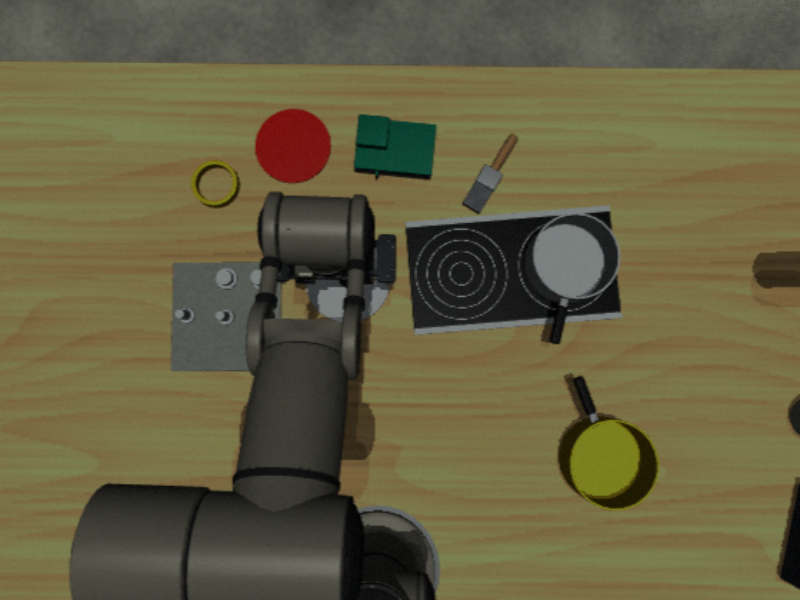

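Lid is flat on the mat at (405,430) and well centred. I'll measure the pot rim and plan the first core.

```bash
python3 -c "
from h import *
d,W=cloud('top');d2,W2=cloud('scene')
for a in (W,W2):
  [print(*b) for b in blobs(a,(.47,.8,-.6,-.2),.085,.11,50)]
go((.54,.228,.17,.785),(.54,.228,.031,.785))
"
```

```text
[ 0.5803 -0.3574  0.0939] [0.158 0.159 0.018] 0.0947 416 [404.9 178.1]
[ 0.5847 -0.3506  0.091 ] [0.16  0.16  0.012] 0.0907 271 [199.  171.6]
t 9.0667 pos [0.5415 0.0655 0.1817] rot [ 3.141 -0.    -0.   ] op 0.0599 f [ 0.6 -0.7 -1.2]
(0.54, 0.228, 0.17, 0.785) -> [-0.0015 -0.1625  0.0116] [ 3.000e-04 -4.000e-04 -7.851e-01]
(0.54, 0.228, 0.031, 0.785) -> [-0.0016 -0.1625  0.1506] [ 3.000e-04 -4.000e-04 -7.851e-01]
```

Request:
jog_arm:
  series:
    - [0.3,[0,-0.02,0.002],[0,0,-0.1]]
    - [0.3,[0,-0.04,0.004],[0,0,-0.2]]
    - [0.3,[0,-0.06,0.006],[0,0,-0.3]]
    - [0.3,[0,-0.08,0.008],[0,0,-0.4]]
    - [0.3,[0,-0.1,0.01],[0,0,-0.5]]
    - [0.3,[-0.001,-0.12,0.011],[0,0,-0.6]]
    - [0.3,[-0.001,-0.145,0.011],[0,0,-0.7]]
    - [0.3,[-0.0015,-0.16,0.011],[0,0,-0.785]]
    - [0.3,[-0.0015,-0.1625,0.011],[0,0,-0.785]]
    - [0.3,[-0.0015,-0.1625,0.03],[0,0,-0.785]]
    - [0.3,[-0.0015,-0.1625,0.06],[0,0,-0.785]]
    - [0.3,[-0.0015,-0.1625,0.075],[0,0,-0.785]]

```text
time: 10.07
tool_pos: [0.5381, 0.2269, 0.1027]
tool_rot: [-3.139, 0.005, 0.782]
contact_force: [-1.1, -0.1, -0.9]
opening: 0.0599
```

```bash
python3 -c "
from h import *
d2,W2=cloud('scene')
im=d2['img'].copy();cv2.imwrite('pics/i_sc.png',cv2.resize(im[180:320,260:460,::-1],None,fx=4,fy=4))
go((.54,.228,.17,.785),(.54,.228,.031,.785))
"
```

```text
t 10.1167 pos [0.5368 0.2263 0.1003] rot [-3.137  0.009  0.782] op 0.0599 f [-1.9 -1.5 -2.6]
(0.54, 0.228, 0.17, 0.785) -> [ 0.0029  0.0008 -0.0697] [-0.0047  0.0093 -0.003 ]
(0.54, 0.228, 0.031, 0.785) -> [0.0041 0.0014 0.0692] [-0.0047  0.0093 -0.003 ]
```

View pics/i_sc.png

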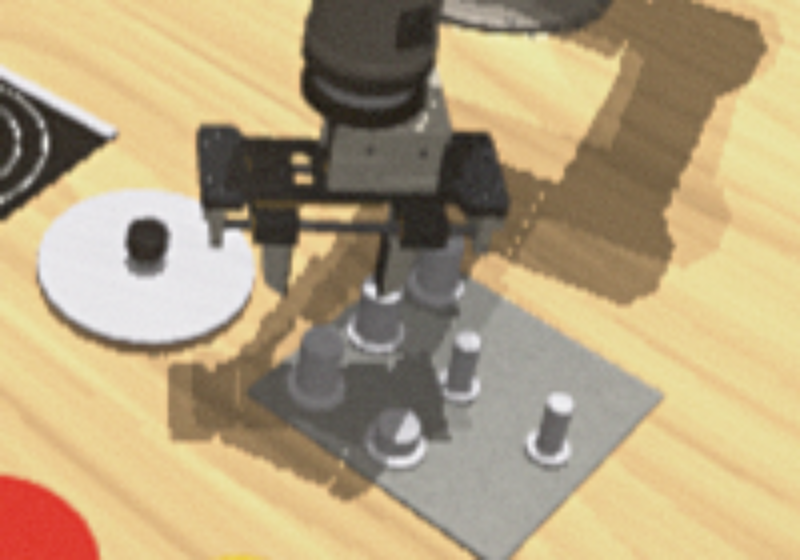

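Request:
jog_arm:
  series:
    - [0.3,[0,0,0],[0,0,0]]
    - [0.3,[0,0,0.02],[0,0,0]]
    - [0.3,[0,0,0.04],[0,0,0]]
    - [0.3,[0,0,0.055],[0,0,0]]
    - [0.3,[0,0,0.068],[0,0,0]]
    - [0.3,[0,0,0.075],[0,0,0]]
    - [0.3,[0,0,0.075],[0,0,0]]
    - [-1,[0,0,0.075],[0,0,0]]
    - [-1,[0,0,0.075],[0,0,0]]
    - [-1,[0,0,0.075],[0,0,0]]
    - [-1,[0,0,0.075],[0,0,0]]
    - [-1,[0,0,0.075],[0,0,0]]

```text
time: 11.12
tool_pos: [0.5404, 0.2281, 0.0323]
tool_rot: [3.141, -0.001, 0.785]
contact_force: [-0.1, 0.1, 0.9]
opening: 0.0311
```

Request:
jog_arm:
  series:
    - [-1,[0,0,0],[0,0,0]]
    - [-1,[0,0,0],[0,0,0]]
    - [-1,[0,0,-0.02],[0,0,0]]
    - [-1,[0,0,-0.05],[0,0,0]]
    - [-1,[0,0,-0.08],[0,0,0]]
    - [-1,[0,0,-0.11],[0,0,0]]
    - [-1,[0,0,-0.135],[0,0,0]]
    - [-1,[0,0,-0.145],[0,0,0]]
    - [-1,[0,0,-0.145],[0,0,0]]

```text
time: 11.87
tool_pos: [0.5413, 0.2284, 0.179]
tool_rot: [3.139, -0.004, 0.785]
contact_force: [0.7, 0.7, -1.1]
opening: 0.0289
```

```bash
python3 -c "
from h import *
d2,W2=cloud('scene')
im=d2['img'].copy();cv2.imwrite('pics/j_sc.png',cv2.resize(im[180:320,260:460,::-1],None,fx=4,fy=4))
a=.046*.7071
go((.582+a,-.354+a,.17,.785),(.582,-.354,.17,.785),(.582-a,-.354-a,.17,.785))
"
```

```text
t 11.9167 pos [0.5403 0.2281 0.1768] rot [ 3.141e+00 -1.000e-03  7.850e-01] op 0.0291 f [ 0.2  0.2 -1. ]
(0.6145265999999999, -0.32147339999999996, 0.17, 0.785) -> [-0.3358  0.4413  0.0068] [ 0.0007 -0.0009 -0.0002]
(0.582, -0.354, 0.17, 0.785) -> [-0.3818  0.4413  0.0067] [ 0.0007 -0.0009 -0.0002]
(0.5494734, -0.3865266, 0.17, 0.785) -> [-0.4278  0.4413  0.0067] [ 0.0007 -0.0009 -0.0002]
```

View pics/j_sc.png

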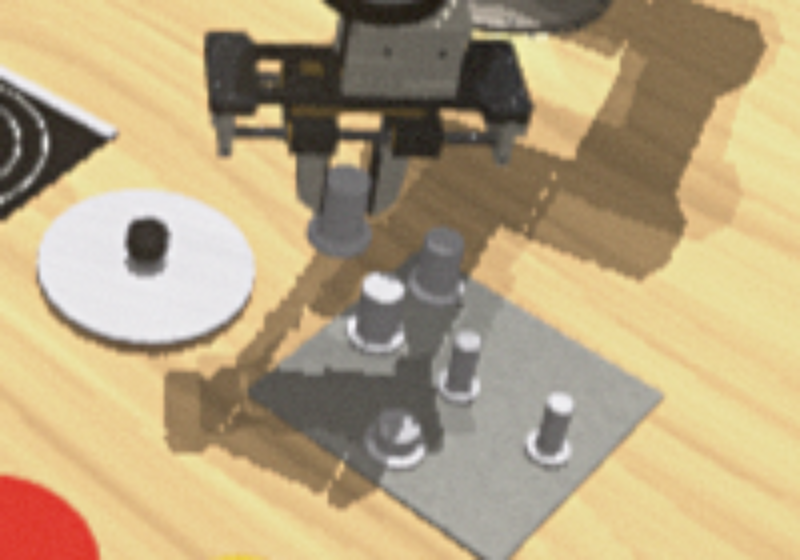

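Core held. Carrying it to the pot, +46 mm slot.

Request:
jog_arm:
  series:
    - [-1,[-0.012,0.016,0],[0,0,0]]
    - [-1,[-0.034,0.045,0],[0,0,0]]
    - [-1,[-0.058,0.076,0],[0,0,0]]
    - [-1,[-0.082,0.107,0],[0,0,0]]
    - [-1,[-0.106,0.139,0],[0,0,0]]
    - [-1,[-0.13,0.17,0],[0,0,0]]
    - [-1,[-0.154,0.202,0],[0,0,0]]
    - [-1,[-0.178,0.234,0],[0,0,0]]
    - [-1,[-0.202,0.266,0],[0,0,0]]
    - [-1,[-0.226,0.297,0],[0,0,0]]
    - [-1,[-0.25,0.328,0],[0,0,0]]
    - [-1,[-0.274,0.36,0],[0,0,0]]

```text
time: 12.92
tool_pos: [0.5994, -0.2217, 0.1735]
tool_rot: [-3.137, 0.002, 0.785]
contact_force: [0.4, 0.0, -1.1]
opening: 0.0289
```

Request:
jog_arm:
  series:
    - [-1,[-0.022,0.029,0],[0,0,0]]
    - [-1,[-0.042,0.055,0],[0,0,0]]
    - [-1,[-0.055,0.072,0],[0,0,0]]
    - [-1,[-0.062,0.081,0],[0,0,0]]
    - [-1,[-0.062,0.081,0],[0,0,0]]
    - [-1,[-0.062,0.081,0],[0,0,0]]

```text
time: 13.42
tool_pos: [0.6135, -0.3205, 0.1746]
tool_rot: [-3.138, 0.0, 0.784]
contact_force: [-0.6, 0.4, -0.1]
opening: 0.0292
```

```bash
python3 -c "
from h import *
d2,W2=cloud('scene');d,W=cloud('top')
im=d2['img'].copy();cv2.imwrite('pics/k_sc.png',cv2.resize(im[70:230,120:320,::-1],None,fx=4,fy=3.7))
a=.046*.7071
go((.582+a,-.354+a,.1,.785),(.582+a,-.354+a,.0375,.785))
"
```

```text
t 13.5167 pos [ 0.614  -0.3195  0.176 ] rot [-3.14  -0.     0.786] op 0.0292 f [-0.2  0.2 -0.4]
(0.6145265999999999, -0.32147339999999996, 0.1, 0.785) -> [-0.0011  0.0019  0.076 ] [-0.0018 -0.0001  0.0013]
(0.6145265999999999, -0.32147339999999996, 0.0375, 0.785) -> [-0.0011  0.002   0.1385] [-0.0018 -0.0001  0.0013]
```

View pics/k_sc.png

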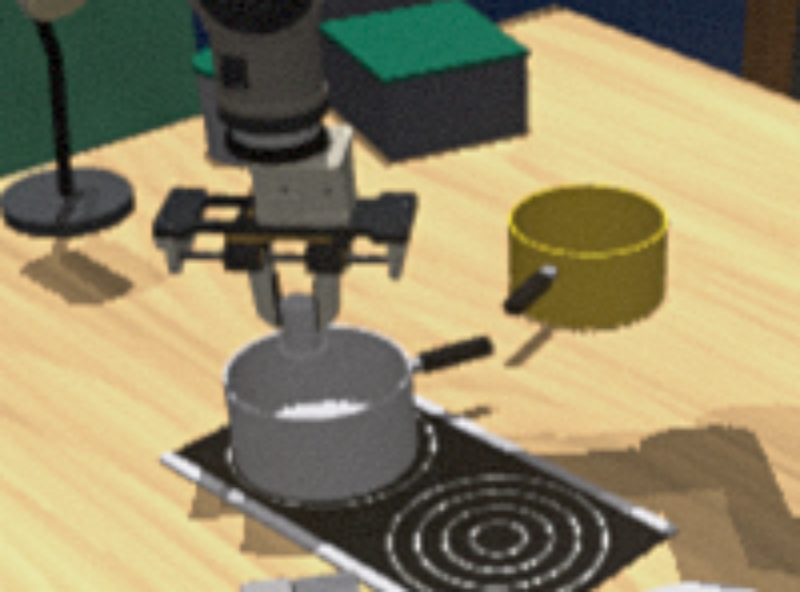

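Request:
jog_arm:
  series:
    - [-1,[-0.001,0.001,0.02],[0,0,0]]
    - [-1,[-0.001,0.001,0.045],[0,0,0]]
    - [-1,[-0.001,0.001,0.07],[0,0,0]]
    - [-1,[-0.001,0.001,0.095],[0,0,0]]
    - [-1,[-0.001,0.001,0.115],[0,0,0]]
    - [-1,[-0.001,0.001,0.128],[0,0,0]]
    - [-1,[-0.001,0.001,0.134],[0,0,0]]
    - [-1,[-0.001,0.001,0.137],[0,0,0]]
    - [-1,[-0.001,0.001,0.137],[0,0,0]]

```text
time: 14.27
tool_pos: [0.6145, -0.3225, 0.0402]
tool_rot: [3.141, -0.0, 0.785]
contact_force: [-0.6, 0.3, -1.2]
opening: 0.0291
```

Request:
jog_arm:
  series:
    - [-1,[0,0,0.0015],[0,0,0]]
    - [-0.1,[0,0,0.0015],[0,0,0]]
    - [-0.1,[0,0,0.0015],[0,0,0]]
    - [-0.1,[0,0,0.0015],[0,0,0]]
    - [-0.1,[0,0,0.0015],[0,0,0]]
    - [-0.1,[0,0,-0.01],[0,0,0]]
    - [-0.1,[0,0,-0.03],[0,0,0]]
    - [-0.1,[0,0,-0.06],[0,0,0]]
    - [-0.1,[0,0,-0.09],[0,0,0]]
    - [-0.1,[0,0,-0.12],[0,0,0]]
    - [-0.1,[0,0,-0.13],[0,0,0]]
    - [-0.1,[0,0,-0.13],[0,0,0]]

```text
time: 15.27
tool_pos: [0.6155, -0.3238, 0.1745]
tool_rot: [3.134, -0.001, 0.785]
contact_force: [0.1, 0.6, 1.3]
opening: 0.0417
```

```bash
python3 -c "
from h import *
d2,W2=cloud('scene');d,W=cloud('top')
im=d2['img'].copy();cv2.imwrite('pics/l_sc.png',cv2.resize(im[60:320,120:460,::-1],None,fx=2.3,fy=2.3))
print('cores s');[print(*b) for b in blobs(W2,(.3,.7,.1,.5),.045,.1)]
print('cores t');[print(*b) for b in blobs(W,(.3,.7,.1,.5),.045,.1)]
go((.469,.224,.17,.785),(.469,.224,.0315,.785))
"
```

```text
cores s
[0.4009 0.2289 0.0514] [0.031 0.03  0.012] 0.0524 72 [370.6 241.2]
[0.472  0.2279 0.0514] [0.03  0.03  0.012] 0.0531 76 [355.4 252.7]
[0.4692 0.2994 0.051 ] [0.02  0.018 0.011] 0.0528 33 [376.5 266.1]
[0.4731 0.3752 0.0508] [0.018 0.016 0.011] 0.0524 39 [399.7 281.8]
cores t
[0.4673 0.2226 0.0545] [0.029 0.029 0.017] 0.0554 106 [181.5 220.5]
[0.4679 0.3688 0.0552] [0.014 0.016 0.013] 0.0553 38 [126.  219.5]
[0.4664 0.2951 0.0524] [0.014 0.017 0.015] 0.0549 40 [154.5 220.5]
[0.397  0.2226 0.0547] [0.026 0.029 0.017] 0.0552 104 [180.4 247.2]
t 15.3667 pos [ 0.6137 -0.3226  0.1692] rot [-3.141  0.     0.785] op 0.0412 f [-0.4 -0.6 -1. ]
(0.469, 0.224, 0.17, 0.785) -> [ 0.2839 -0.489  -0.0005] [-0.0006  0.0001 -0.0002]
(0.469, 0.224, 0.0315, 0.785) -> [ 0.2839 -0.489   0.138 ] [-0.0006  0.0001 -0.0002]
```

View pics/l_sc.png

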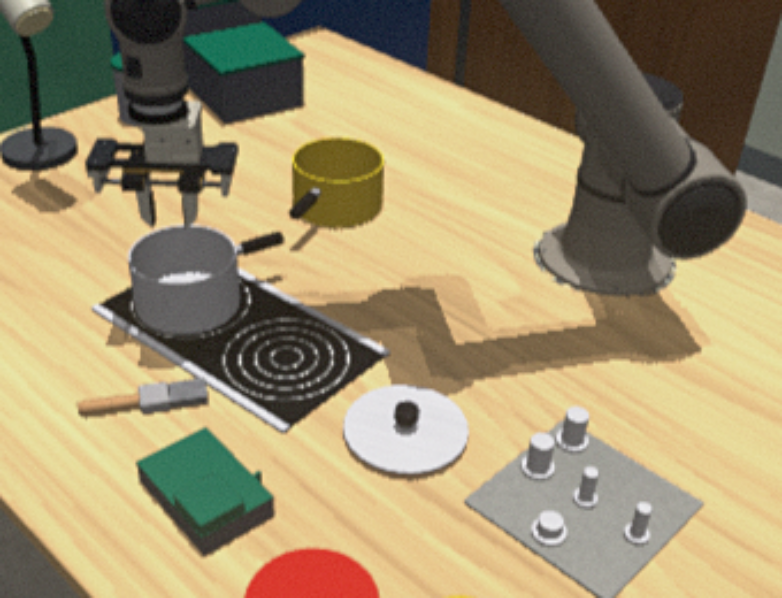

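Core 1 is in the pot. Back for the middle core.

Request:
jog_arm:
  series:
    - [0.3,[0.01,-0.017,0],[0,0,0]]
    - [0.3,[0.03,-0.052,0],[0,0,0]]
    - [0.3,[0.05,-0.086,0],[0,0,0]]
    - [0.3,[0.07,-0.121,0],[0,0,0]]
    - [0.3,[0.09,-0.155,0],[0,0,0]]
    - [0.3,[0.11,-0.19,0],[0,0,0]]
    - [0.3,[0.13,-0.224,0],[0,0,0]]
    - [0.3,[0.15,-0.258,0],[0,0,0]]
    - [0.3,[0.17,-0.293,0],[0,0,0]]
    - [0.3,[0.19,-0.327,0],[0,0,0]]
    - [0.3,[0.21,-0.362,0],[0,0,0]]
    - [0.3,[0.23,-0.396,0],[0,0,0]]

```text
time: 16.37
tool_pos: [0.4947, 0.1214, 0.1676]
tool_rot: [-3.139, 0.003, 0.785]
contact_force: [1.9, 1.2, 0.5]
opening: 0.0599
```

Request:
jog_arm:
  series:
    - [0.3,[0.018,-0.031,0],[0,0,0]]
    - [0.3,[0.034,-0.059,0],[0,0,0]]
    - [0.3,[0.046,-0.08,0],[0,0,0]]
    - [0.3,[0.054,-0.093,0.01],[0,0,0]]
    - [0.3,[0.054,-0.093,0.03],[0,0,0]]
    - [0.3,[0.054,-0.093,0.055],[0,0,0]]
    - [0.3,[0.054,-0.093,0.07],[0,0,0]]
    - [0.3,[0.054,-0.093,0.07],[0,0,0]]

```text
time: 17.03
tool_pos: [0.4658, 0.2229, 0.0947]
tool_rot: [-3.137, 0.009, 0.785]
contact_force: [-0.7, -0.1, -0.4]
opening: 0.0597
```

```bash
python3 -c "
from h import *
d2,W2=cloud('scene');d,W=cloud('top')
im=d2['img'].copy();cv2.imwrite('pics/m_sc.png',cv2.resize(im[180:320,260:460,::-1],None,fx=4,fy=4))
go((.469,.224,.17,.785),(.469,.224,.0315,.785))
"
```

```text
t 17.1333 pos [0.4684 0.2234 0.0983] rot [-3.14e+00  3.00e-03  7.85e-01] op 0.0596 f [0.3 0.7 0.9]
(0.469, 0.224, 0.17, 0.785) -> [ 0.0006 -0.0001 -0.0717] [-0.0017  0.0034 -0.0003]
(0.469, 0.224, 0.0315, 0.785) -> [0.0011 0.0002 0.0668] [-0.0017  0.0034 -0.0003]
```

View pics/m_sc.png

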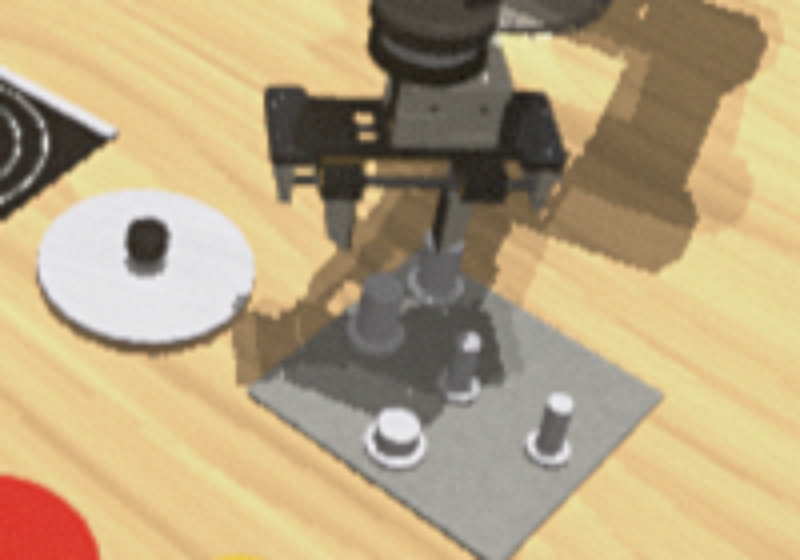

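Cores in place, fingers above the middle one (380,310). Descending, gripping and lifting.

Request:
jog_arm:
  series:
    - [0.3,[0,0,0.02],[0,0,0]]
    - [0.3,[0,0,0.04],[0,0,0]]
    - [0.3,[0,0,0.055],[0,0,0]]
    - [0.3,[0,0,0.064],[0,0,0]]
    - [0.3,[0,0,0.067],[0,0,0]]
    - [0.3,[0,0,0.067],[0,0,0]]
    - [-1,[0,0,0.067],[0,0,0]]
    - [-1,[0,0,0.067],[0,0,0]]
    - [-1,[0,0,0.067],[0,0,0]]
    - [-1,[0,0,0.067],[0,0,0]]
    - [-1,[0,0,0.067],[0,0,0]]
    - [-1,[0,0,0.067],[0,0,0]]

```text
time: 18.13
tool_pos: [0.4695, 0.2239, 0.0331]
tool_rot: [3.141, -0.0, 0.785]
contact_force: [-1.2, 1.6, 2.7]
opening: 0.0291
```

Request:
jog_arm:
  series:
    - [-1,[0,0,0],[0,0,0]]
    - [-1,[0,0,-0.02],[0,0,0]]
    - [-1,[0,0,-0.05],[0,0,0]]
    - [-1,[0,0,-0.08],[0,0,0]]
    - [-1,[0,0,-0.11],[0,0,0]]
    - [-1,[0,0,-0.135],[0,0,0]]
    - [-1,[0,0,-0.145],[0,0,0]]
    - [-1,[0,0,-0.145],[0,0,0]]
    - [-1,[0,0,-0.145],[0,0,0]]

```text
time: 18.88
tool_pos: [0.469, 0.2236, 0.1768]
tool_rot: [-3.141, 0.001, 0.785]
contact_force: [0.3, -0.1, -1.7]
opening: 0.0292
```

```bash
python3 -c "
from h import *
go((.582,-.354,.175,.785))
"
```

```text
t 18.8833 pos [0.469  0.2236 0.1768] rot [-3.141e+00  1.000e-03  7.850e-01] op 0.0292 f [ 0.3 -0.1 -1.7]
(0.582, -0.354, 0.175, 0.785) -> [-0.3283  0.4885  0.0019] [-0.0003  0.0008 -0.0002]
```

Request:
jog_arm:
  series:
    - [-1,[-0.011,0.016,0],[0,0,0]]
    - [-1,[-0.033,0.049,0],[0,0,0]]
    - [-1,[-0.056,0.083,0],[0,0,0]]
    - [-1,[-0.078,0.116,0],[0,0,0]]
    - [-1,[-0.1,0.149,0],[0,0,0]]
    - [-1,[-0.123,0.183,0],[0,0,0]]
    - [-1,[-0.145,0.216,0],[0,0,0]]
    - [-1,[-0.167,0.249,0],[0,0,0]]
    - [-1,[-0.19,0.283,0],[0,0,0]]
    - [-1,[-0.212,0.315,0],[0,0,0]]
    - [-1,[-0.234,0.348,0],[0,0,0]]
    - [-1,[-0.256,0.381,0],[0,0,0]]

```text
time: 19.88
tool_pos: [0.5565, -0.2282, 0.1747]
tool_rot: [-3.137, 0.001, 0.785]
contact_force: [0.9, 0.2, -0.4]
opening: 0.0294
```

Request:
jog_arm:
  series:
    - [-1,[-0.022,0.033,0],[0,0,0]]
    - [-1,[-0.044,0.066,0],[0,0,0]]
    - [-1,[-0.06,0.09,0],[0,0,0]]
    - [-1,[-0.07,0.104,0],[0,0,0]]
    - [-1,[-0.072,0.1075,0],[0,0,0]]
    - [-1,[-0.072,0.1075,0],[0,0,0]]
    - [-1,[-0.072,0.1075,0],[0,0,0]]

```text
time: 20.47
tool_pos: [0.582, -0.3523, 0.1757]
tool_rot: [-3.138, 0.0, 0.785]
contact_force: [0.0, -0.1, -0.9]
opening: 0.0292
```

```bash
python3 -c "
from h import *
d2,W2=cloud('scene');d,W=cloud('top')
im=d2['img'].copy();cv2.imwrite('pics/n_sc.png',cv2.resize(im[60:320,120:460,::-1],None,fx=2.3,fy=2.3))
go((.582,-.354,.039,.785))
"
```

```text
t 20.5667 pos [ 0.5825 -0.3518  0.1771] rot [-3.14  -0.     0.786] op 0.0296 f [ 0.8  0.3 -1.1]
(0.582, -0.354, 0.039, 0.785) -> [-0.0019  0.0014  0.1381] [-0.0016 -0.      0.0013]
```

View pics/n_sc.png

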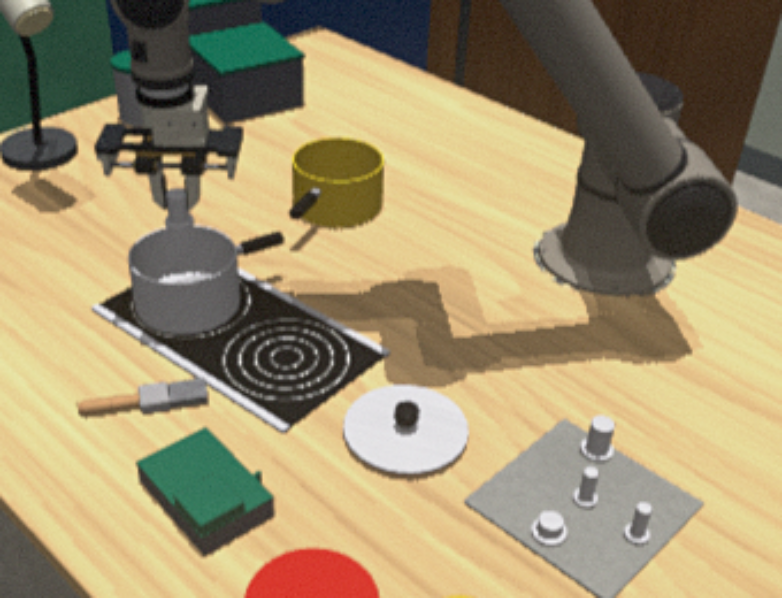

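The last core was knocked aside (now at about (600,438)), so I'll re-measure it. First I'll place this one in the middle.

Request:
jog_arm:
  series:
    - [-1,[-0.001,0.001,0.02],[0,0,0]]
    - [-1,[-0.001,0.001,0.045],[0,0,0]]
    - [-1,[-0.001,0.001,0.07],[0,0,0]]
    - [-1,[-0.001,0.001,0.095],[0,0,0]]
    - [-1,[-0.001,0.001,0.115],[0,0,0]]
    - [-1,[-0.001,0.001,0.128],[0,0,0]]
    - [-1,[-0.001,0.001,0.134],[0,0,0]]
    - [-1,[-0.001,0.001,0.137],[0,0,0]]
    - [-1,[-0.001,0.001,0.137],[0,0,0]]

```text
time: 21.32
tool_pos: [0.583, -0.3548, 0.0412]
tool_rot: [3.141, -0.0, 0.785]
contact_force: [0.0, 0.1, -0.8]
opening: 0.0293
```

Request:
jog_arm:
  series:
    - [-1,[0,0,0.0005],[0,0,0]]
    - [-0.1,[0,0,0.0005],[0,0,0]]
    - [-0.1,[0,0,0.0005],[0,0,0]]
    - [-0.1,[0,0,0.0005],[0,0,0]]
    - [-0.1,[0,0,0.0005],[0,0,0]]
    - [-0.1,[0,0,-0.01],[0,0,0]]
    - [-0.1,[0,0,-0.03],[0,0,0]]
    - [-0.1,[0,0,-0.06],[0,0,0]]
    - [-0.1,[0,0,-0.09],[0,0,0]]
    - [-0.1,[0,0,-0.12],[0,0,0]]
    - [-0.1,[0,0,-0.13],[0,0,0]]
    - [-0.1,[0,0,-0.13],[0,0,0]]

```text
time: 22.32
tool_pos: [0.584, -0.3561, 0.1753]
tool_rot: [3.134, -0.001, 0.785]
contact_force: [-0.7, 0.3, 0.3]
opening: 0.0411
```

```bash
python3 -c "
from h import *
d2,W2=cloud('scene');d,W=cloud('top')
im=d['img'].copy();cv2.imwrite('pics/o_top.png',cv2.resize(im[150:270,90:250,::-1],None,fx=5,fy=5))
cv2.imwrite('pics/o_sc.png',cv2.resize(d2['img'][180:320,260:460,::-1],None,fx=4,fy=4))
print('cores s');[print(*b) for b in blobs(W2,(.3,.7,.1,.5),.045,.1)]
print('cores t');[print(*b) for b in blobs(W,(.3,.7,.1,.5),.045,.1)]
go()
"
```

```text
cores s
[0.3899 0.2598 0.0518] [0.03  0.031 0.013] 0.0525 74 [381.6 245. ]
[0.4697 0.2999 0.0507] [0.019 0.016 0.011] 0.0522 35 [376.7 266.3]
[0.4719 0.3744 0.0516] [0.017 0.015 0.012] 0.0524 38 [399.7 281.8]
cores t
[0.4677 0.3696 0.0534] [0.014 0.018 0.015] 0.0547 41 [126.3 219.5]
[0.4664 0.2943 0.0546] [0.014 0.017 0.019] 0.0549 40 [154.5 220.5]
[0.3861 0.254  0.0532] [0.027 0.029 0.016] 0.0551 108 [168.4 250.9]
t 22.4167 pos [ 0.5822 -0.3547  0.1702] rot [-3.141  0.     0.785] op 0.0414 f [ 0.3 -0.2 -0. ]
```

View pics/o_sc.png

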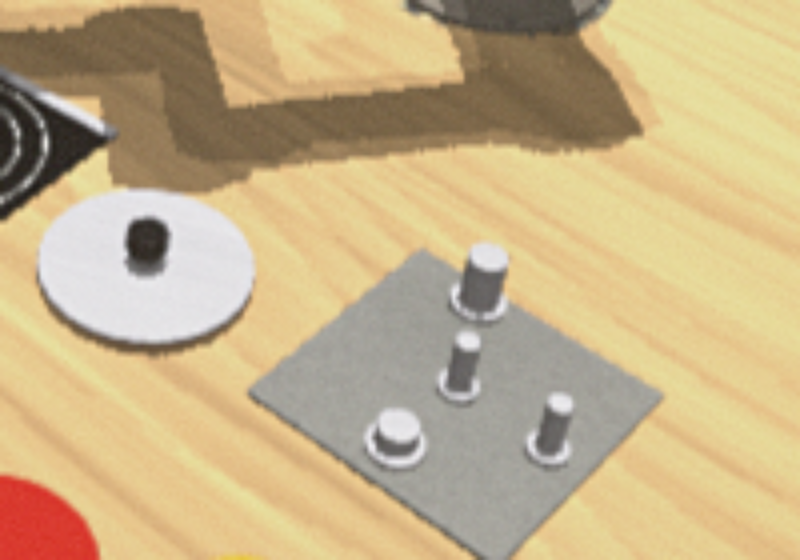

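View pics/o_top.png

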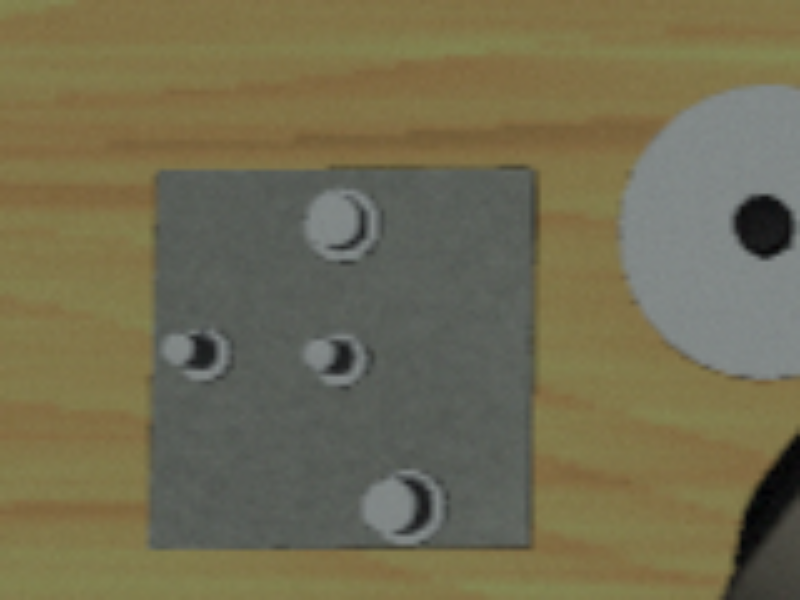

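```bash
python3 -c "
from h import *
go((.3875,.257,.17,.785))
"
```

```text
t 22.4167 pos [ 0.5822 -0.3547  0.1702] rot [-3.141  0.     0.785] op 0.0414 f [ 0.3 -0.2 -0. ]
(0.3875, 0.257, 0.17, 0.785) -> [ 2.945e-01 -5.704e-01  5.000e-04] [-0.0007  0.0002 -0.0002]
```

Request:
jog_arm:
  series:
    - [0.3,[0.009,-0.018,0],[0,0,0]]
    - [0.3,[0.027,-0.053,0],[0,0,0]]
    - [0.3,[0.046,-0.089,0],[0,0,0]]
    - [0.3,[0.064,-0.124,0],[0,0,0]]
    - [0.3,[0.082,-0.16,0],[0,0,0]]
    - [0.3,[0.101,-0.195,0],[0,0,0]]
    - [0.3,[0.119,-0.231,0],[0,0,0]]
    - [0.3,[0.137,-0.266,0],[0,0,0]]
    - [0.3,[0.156,-0.302,0],[0,0,0]]
    - [0.3,[0.174,-0.337,0],[0,0,0]]
    - [0.3,[0.192,-0.373,0],[0,0,0]]
    - [0.3,[0.21,-0.408,0],[0,0,0]]

```text
time: 23.42
tool_pos: [0.4404, 0.0836, 0.1688]
tool_rot: [-3.139, 0.003, 0.784]
contact_force: [1.7, 0.3, 0.8]
opening: 0.0595
```

Request:
jog_arm:
  series:
    - [0.3,[0.018,-0.035,0],[0,0,0]]
    - [0.3,[0.036,-0.07,0],[0,0,0]]
    - [0.3,[0.054,-0.105,0],[0,0,0]]
    - [0.3,[0.07,-0.136,0],[0,0,0]]
    - [0.3,[0.08,-0.155,0],[0,0,0]]
    - [0.3,[0.0845,-0.1625,0.01],[0,0,0]]
    - [0.3,[0.0845,-0.1625,0.03],[0,0,0]]
    - [0.3,[0.0845,-0.1625,0.055],[0,0,0]]
    - [0.3,[0.0845,-0.1625,0.07],[0,0,0]]
    - [0.3,[0.0845,-0.1625,0.07],[0,0,0]]
    - [0.3,[0.0845,-0.1625,0.07],[0,0,0]]

```text
time: 24.33
tool_pos: [0.3867, 0.2557, 0.099]
tool_rot: [-3.14, 0.004, 0.784]
contact_force: [0.2, 0.7, 1.1]
opening: 0.06
```

```bash
python3 -c "
from h import *
d2,W2=cloud('scene');
cv2.imwrite('pics/p_sc.png',cv2.resize(d2['img'][180:320,260:460,::-1],None,fx=4,fy=4))
go((.3875,.257,.032,.785))
"
```

```text
t 24.3833 pos [0.3876 0.2561 0.1001] rot [-3.141e+00  2.000e-03  7.840e-01] op 0.0596 f [-0.   0.8 -0.2]
(0.3875, 0.257, 0.032, 0.785) -> [ 0.0007 -0.0006  0.0681] [-0.0005  0.0019 -0.0008]
```

View pics/p_sc.png

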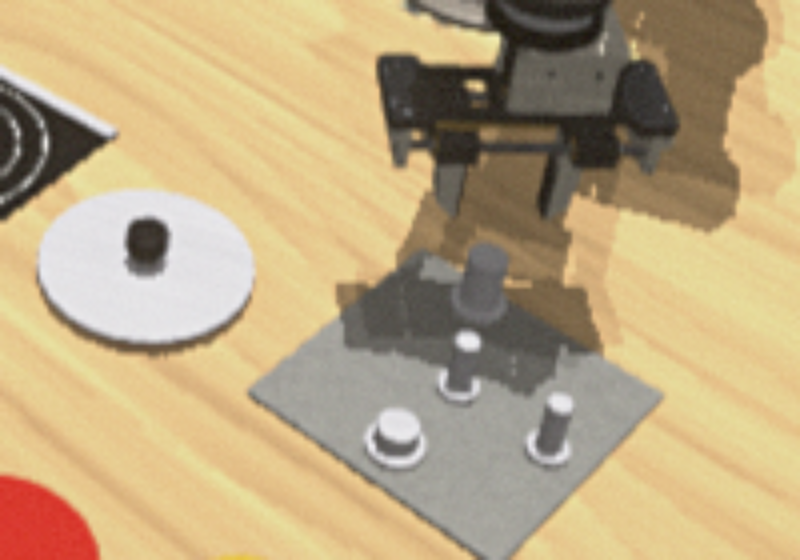

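Request:
jog_arm:
  series:
    - [0.3,[0,0,0.02],[0,0,0]]
    - [0.3,[0,0,0.04],[0,0,0]]
    - [0.3,[0,0,0.055],[0,0,0]]
    - [0.3,[0,0,0.064],[0,0,0]]
    - [0.3,[0,0,0.068],[0,0,0]]
    - [0.3,[0,0,0.068],[0,0,0]]
    - [-1,[0,0,0.068],[0,0,0]]
    - [-1,[0,0,0.068],[0,0,0]]
    - [-1,[0,0,0.068],[0,0,0]]
    - [-1,[0,0,0.068],[0,0,0]]
    - [-1,[0,0,0.068],[0,0,0]]
    - [-1,[0,0,0.068],[0,0,0]]

```text
time: 25.38
tool_pos: [0.388, 0.2569, 0.0331]
tool_rot: [3.141, -0.001, 0.785]
contact_force: [-0.5, 0.7, 3.0]
opening: 0.0289
```

Request:
jog_arm:
  series:
    - [-1,[0,0,0],[0,0,0]]
    - [-1,[0,0,-0.02],[0,0,0]]
    - [-1,[0,0,-0.05],[0,0,0]]
    - [-1,[0,0,-0.08],[0,0,0]]
    - [-1,[0,0,-0.11],[0,0,0]]
    - [-1,[0,0,-0.135],[0,0,0]]
    - [-1,[0,0,-0.145],[0,0,0]]
    - [-1,[0,0,-0.145],[0,0,0]]
    - [-1,[0,0,-0.145],[0,0,0]]

```text
time: 26.13
tool_pos: [0.3877, 0.2567, 0.1775]
tool_rot: [3.141, -0.0, 0.785]
contact_force: [0.8, -0.2, -0.5]
opening: 0.0296
```

```bash
python3 -c "
from h import *
d2,W2=cloud('scene');d,W=cloud('top')
cv2.imwrite('pics/q_sc.png',cv2.resize(d2['img'][60:320,120:460,::-1],None,fx=2.3,fy=2.3))
cv2.imwrite('pics/q_top.png',cv2.resize(d['img'][130:260,330:490,::-1],None,fx=5,fy=4.6))
print('in pot');[print(*b) for b in blobs(W,(.47,.8,-.6,-.2),.04,.075,10)]
a=.046*.7071
go((.582-a,-.354-a,.175,.785))
"
```

```text
in pot
[ 0.5887 -0.375   0.0575] [0.136 0.118 0.034] 0.059 268 [417.7 169.3]
[ 0.6135 -0.3245  0.0534] [0.028 0.029 0.025] 0.0605 113 [387.4 168.5]
[ 0.5598 -0.3065  0.0574] [0.124 0.057 0.035] 0.058 135 [376.9 192.2]
[ 0.582  -0.3583  0.0547] [0.028 0.03  0.027] 0.0601 118 [399.8 180.3]
[ 0.5008 -0.3601  0.0594] [0.006 0.031 0.029] 0.057 10 [401.5 210.1]
t 26.2333 pos [0.387  0.2564 0.1763] rot [-3.141e+00  3.000e-03  7.850e-01] op 0.0288 f [ 0.7 -0.3 -0.8]
(0.5494734, -0.3865266, 0.175, 0.785) -> [-0.3393  0.5697  0.0017] [-0.0009  0.0026 -0.0002]
```

View pics/q_sc.png

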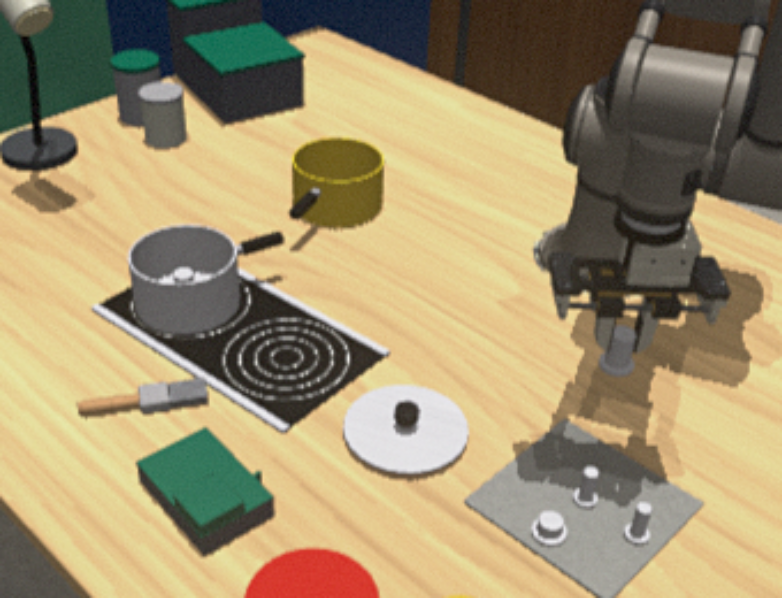

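View pics/q_top.png

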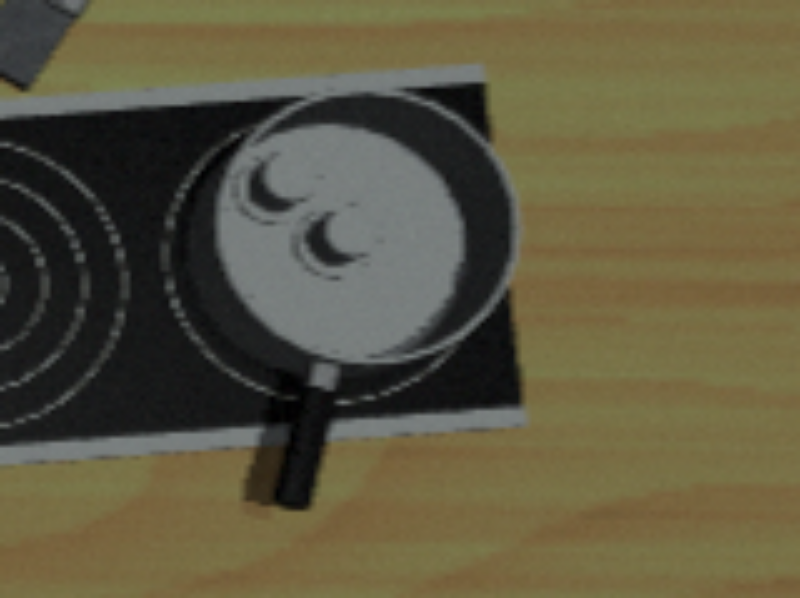

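Two cores standing in the pot, the third held. Carrying it.

Request:
jog_arm:
  series:
    - [-1,[-0.01,0.017,0],[0,0,0]]
    - [-1,[-0.03,0.05,0],[0,0,0]]
    - [-1,[-0.05,0.084,0],[0,0,0]]
    - [-1,[-0.07,0.118,0],[0,0,0]]
    - [-1,[-0.09,0.151,0],[0,0,0]]
    - [-1,[-0.11,0.185,0],[0,0,0]]
    - [-1,[-0.13,0.218,0],[0,0,0]]
    - [-1,[-0.15,0.252,0],[0,0,0]]
    - [-1,[-0.17,0.286,0],[0,0,0]]
    - [-1,[-0.19,0.319,0],[0,0,0]]
    - [-1,[-0.21,0.353,0],[0,0,0]]
    - [-1,[-0.23,0.386,0],[0,0,0]]

```text
time: 27.23
tool_pos: [0.4973, -0.1807, 0.176]
tool_rot: [-3.139, 0.001, 0.784]
contact_force: [1.4, 0.4, -0.5]
opening: 0.0288
```

Request:
jog_arm:
  series:
    - [-1,[-0.02,0.034,0],[0,0,0]]
    - [-1,[-0.04,0.067,0],[0,0,0]]
    - [-1,[-0.06,0.101,0],[0,0,0]]
    - [-1,[-0.08,0.134,0],[0,0,0]]
    - [-1,[-0.095,0.16,0],[0,0,0]]
    - [-1,[-0.105,0.177,0],[0,0,0]]
    - [-1,[-0.1095,0.1835,0],[0,0,0]]
    - [-1,[-0.1095,0.1835,0],[0,0,0]]
    - [-1,[-0.1095,0.1835,0],[0,0,0]]

```text
time: 27.98
tool_pos: [0.5495, -0.3851, 0.1761]
tool_rot: [-3.138, -0.0, 0.785]
contact_force: [0.1, -0.5, -0.6]
opening: 0.0292
```

```bash
python3 -c "
from h import *
d2,W2=cloud('scene');d,W=cloud('top')
cv2.imwrite('pics/r_sc.png',cv2.resize(d2['img'][70:230,120:320,::-1],None,fx=4,fy=3.7))
a=.046*.7071
go((.582-a,-.354-a,.039,.785))
"
```

```text
t 28.0833 pos [ 0.5499 -0.3844  0.1773] rot [-3.14  -0.     0.786] op 0.029 f [ 0.7  0.2 -0.9]
(0.5494734, -0.3865266, 0.039, 0.785) -> [-0.0018  0.0014  0.1383] [-0.0015 -0.0002  0.001 ]
```

View pics/r_sc.png

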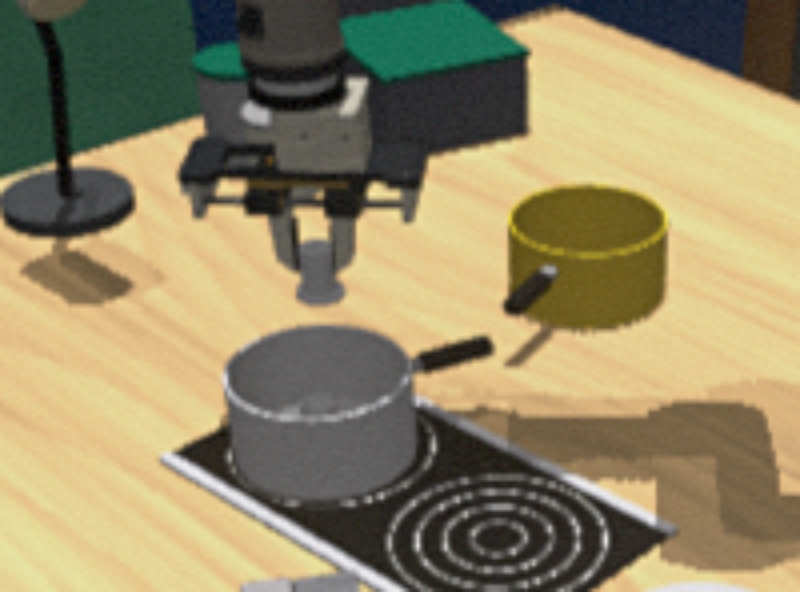

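The core seems to sit somewhat lower in the grip. Descending in stages and watching the force.

Request:
jog_arm:
  series:
    - [-1,[-0.001,0.001,0.02],[0,0,0]]
    - [-1,[-0.001,0.001,0.045],[0,0,0]]
    - [-1,[-0.001,0.001,0.07],[0,0,0]]
    - [-1,[-0.001,0.001,0.095],[0,0,0]]
    - [-1,[-0.001,0.001,0.11],[0,0,0]]
    - [-1,[-0.001,0.001,0.12],[0,0,0]]
    - [-1,[-0.001,0.001,0.123],[0,0,0]]
    - [-1,[-0.001,0.001,0.126],[0,0,0]]
    - [-1,[-0.001,0.001,0.128],[0,0,0]]

```text
time: 28.83
tool_pos: [0.5507, -0.3876, 0.0509]
tool_rot: [3.14, -0.0, 0.785]
contact_force: [0.3, -0.1, -1.1]
opening: 0.0293
```

```bash
python3 -c "
from h import *
go()
"
```

```text
t 28.8333 pos [ 0.5507 -0.3876  0.0509] rot [ 3.14  -0.     0.785] op 0.0293 f [ 0.3 -0.1 -1.1]
```

Request:
jog_arm:
  series:
    - [-1,[0,0,0.003],[0,0,0]]
    - [-1,[0,0,0.005],[0,0,0]]
    - [-1,[0,0,0.007],[0,0,0]]
    - [-1,[0,0,0.009],[0,0,0]]
    - [-1,[0,0,0.0095],[0,0,0]]
    - [-1,[0,0,0.0095],[0,0,0]]

```text
time: 29.33
tool_pos: [0.5499, -0.3875, 0.0401]
tool_rot: [-3.141, 0.0, 0.785]
contact_force: [1.4, 0.1, -1.0]
opening: 0.0289
```

No contact force, so it sits as before. Releasing and lifting.

Request:
jog_arm:
  series:
    - [-1,[0,0,0.001],[0,0,0]]
    - [-0.1,[0,0,0.001],[0,0,0]]
    - [-0.1,[0,0,0.001],[0,0,0]]
    - [-0.1,[0,0,0.001],[0,0,0]]
    - [-0.1,[0,0,0.001],[0,0,0]]
    - [-0.1,[0,0,-0.01],[0,0,0]]
    - [-0.1,[0,0,-0.03],[0,0,0]]
    - [-0.1,[0,0,-0.06],[0,0,0]]
    - [-0.1,[0,0,-0.09],[0,0,0]]
    - [-0.1,[0,0,-0.12],[0,0,0]]
    - [-0.1,[0,0,-0.14],[0,0,0]]
    - [-0.1,[0,0,-0.14],[0,0,0]]

```text
time: 30.33
tool_pos: [0.5519, -0.3891, 0.1873]
tool_rot: [3.131, -0.001, 0.785]
contact_force: [0.2, 0.4, -0.1]
opening: 0.041
```

```bash
python3 -c "
from h import *
d2,W2=cloud('scene');d,W=cloud('top')
print('lid');[print(*b) for b in blobs(W2,(.4,.68,-.05,.17),.008,.022,50)];[print(*b) for b in blobs(W,(.4,.68,-.05,.17),.035,.055,20)]
go((.542,.0655,.17,0))
"
```

```text
lid
[0.5439 0.0667 0.0137] [0.166 0.164 0.011] 0.0122 1511 [296.1 247. ]
[0.5397 0.062  0.0439] [0.03  0.03  0.016] 0.0461 116 [242.6 194.7]
t 30.4333 pos [ 0.5503 -0.3877  0.1819] rot [ 3.139 -0.     0.785] op 0.0415 f [-0.4  0.1 -0.9]
(0.542, 0.0655, 0.17, 0) -> [ 0.3144 -0.3266  0.011 ] [ 0.0025 -0.0011  0.7848]
```

Request:
jog_arm:
  series:
    - [0.3,[0.02,-0.02,0],[0,0,0.05]]
    - [0.3,[0.046,-0.047,0],[0,0,0.14]]
    - [0.3,[0.074,-0.076,0],[0,0,0.23]]
    - [0.3,[0.102,-0.106,0],[0,0,0.32]]
    - [0.3,[0.13,-0.135,0],[0,0,0.41]]
    - [0.3,[0.158,-0.164,0],[0,0,0.5]]
    - [0.3,[0.186,-0.193,0],[0,0,0.59]]
    - [0.3,[0.214,-0.222,0],[0,0,0.68]]
    - [0.3,[0.242,-0.251,0],[0,0,0.75]]
    - [0.3,[0.27,-0.28,0],[0,0,0.785]]
    - [0.3,[0.295,-0.306,0],[0,0,0.785]]
    - [0.3,[0.314,-0.3265,0.01],[0,0,0.785]]

```text
time: 31.43
tool_pos: [0.5412, 0.0683, 0.1705]
tool_rot: [-3.141, -0.001, 0.001]
contact_force: [1.0, -1.2, -0.2]
opening: 0.0598
```

```bash
python3 -c "
from h import *
d2,W2=cloud('scene');d,W=cloud('top')
cv2.imwrite('pics/s_top.png',cv2.resize(d['img'][130:260,330:490,::-1],None,fx=5,fy=4.6))
cv2.imwrite('pics/s_sc.png',cv2.resize(d2['img'][60:320,120:460,::-1],None,fx=2.3,fy=2.3))
print('in pot');[print(*b) for b in blobs(W,(.47,.8,-.6,-.2),.04,.075,10)]
print('rim');[print(*b) for b in blobs(W,(.47,.8,-.6,-.2),.085,.11,50)]
go((.542,.0655,.1,0),(.542,.0655,.0215,0))
"
```

```text
in pot
[ 0.5853 -0.3755  0.0575] [0.142 0.117 0.035] 0.0578 288 [417.7 170.5]
[ 0.5647 -0.3066  0.0576] [0.129 0.055 0.035] 0.0567 142 [376.7 191.3]
[ 0.6142 -0.3246  0.0532] [0.029 0.028 0.026] 0.0595 112 [387.5 168.4]
[ 0.5824 -0.3577  0.0538] [0.029 0.031 0.027] 0.0595 118 [399.8 180.3]
[ 0.5499 -0.3896  0.0538] [0.03  0.031 0.026] 0.0601 117 [411.7 192.7]
[ 0.5039 -0.3643  0.0587] [0.005 0.04  0.031] 0.0578 13 [403.  209.7]
rim
[ 0.5802 -0.3576  0.0937] [0.157 0.158 0.017] 0.0942 414 [404.4 178.2]
t 31.5333 pos [0.5393 0.0694 0.1678] rot [-3.141  0.005  0.005] op 0.0597 f [-0.5 -0.6 -1.1]
(0.542, 0.0655, 0.1, 0) -> [0.0031 0.004  0.0678] [-0.0011  0.0051  0.0047]
(0.542, 0.0655, 0.0215, 0) -> [0.0035 0.0041 0.1463] [-0.0011  0.0051  0.0047]
```

View pics/s_top.png

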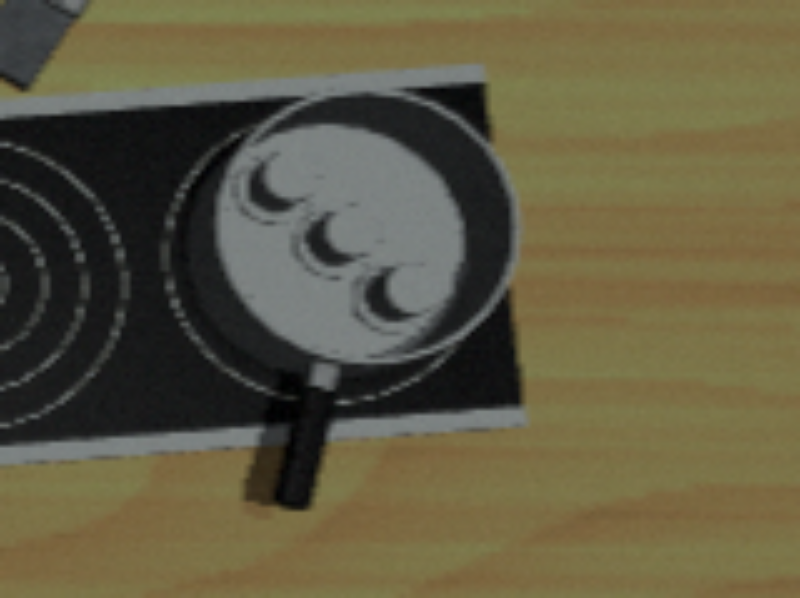

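View pics/s_sc.png

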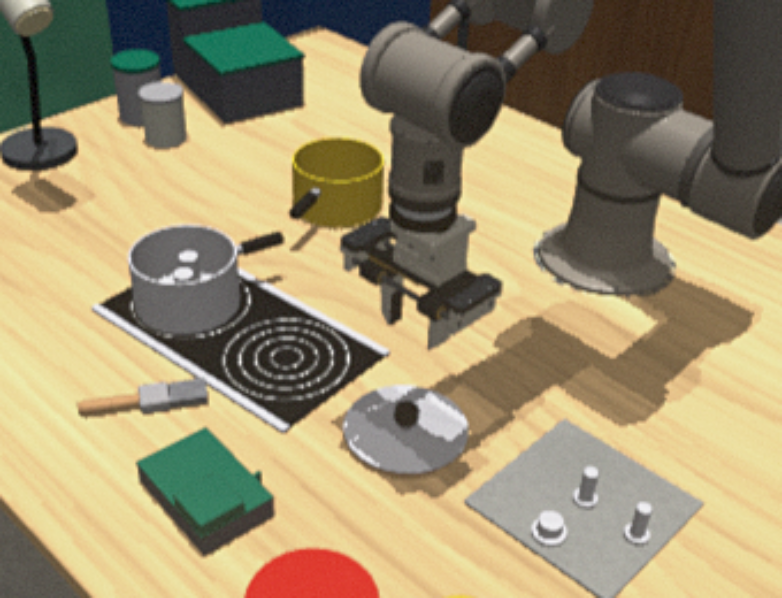

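All three cores stand in the pot. Picking up the lid.

Request:
jog_arm:
  series:
    - [0.3,[0,0,0.02],[0,0,0]]
    - [0.3,[0,0,0.05],[0,0,0]]
    - [0.3,[0,0,0.08],[0,0,0]]
    - [0.3,[0,0,0.11],[0,0,0]]
    - [0.3,[0,0,0.13],[0,0,0]]
    - [0.3,[0,0,0.14],[0,0,0]]
    - [0.3,[0,0,0.146],[0,0,0]]
    - [0.3,[0,0,0.148],[0,0,0]]
    - [0.3,[0,0,0.148],[0,0,0]]

```text
time: 32.28
tool_pos: [0.5418, 0.0651, 0.0225]
tool_rot: [3.141, -0.0, -0.0]
contact_force: [0.4, 0.8, -0.2]
opening: 0.0598
```

```bash
python3 -c "
from h import *
d2,W2=cloud('scene')
go((.542,.0655,.0215,0))
"
```

```text
t 32.3333 pos [0.5422 0.0652 0.0231] rot [ 3.141e+00 -2.000e-03 -0.000e+00] op 0.0599 f [0.4 0.5 0.8]
(0.542, 0.0655, 0.0215, 0) -> [-0.0002 -0.0003  0.0016] [ 0.0002 -0.0016 -0.0004]
```

Request:
jog_arm:
  series:
    - [-1,[0,0,0.001],[0,0,0]]
    - [-1,[0,0,0.001],[0,0,0]]
    - [-1,[0,0,0.001],[0,0,0]]
    - [-1,[0,0,0.001],[0,0,0]]
    - [-1,[0,0,0.001],[0,0,0]]
    - [-1,[0,0,0.001],[0,0,0]]
    - [-1,[0,0,0.001],[0,0,0]]
    - [-1,[0,0,0.001],[0,0,0]]
  squeeze: 45

```text
time: 33.0
tool_pos: [0.5416, 0.0654, 0.0215]
tool_rot: [3.142, -0.0, -0.0]
contact_force: [-0.2, 1.0, 4.7]
opening: 0.0309
```

Request:
jog_arm:
  series:
    - [-1,[0,0,-0.015],[0,0,0]]
    - [-1,[0,0,-0.035],[0,0,0]]
    - [-1,[0,0,-0.06],[0,0,0]]
    - [-1,[0,0,-0.085],[0,0,0]]
    - [-1,[0,0,-0.11],[0,0,0]]
    - [-1,[0,0,-0.135],[0,0,0]]
    - [-1,[0,0,-0.16],[0,0,0]]
    - [-1,[0,0,-0.172],[0,0,0]]
    - [-1,[0,0,-0.175],[0,0,0]]
    - [-1,[0,0,-0.175],[0,0,0]]

```text
time: 33.83
tool_pos: [0.5416, 0.0654, 0.1965]
tool_rot: [3.141, -0.001, -0.0]
contact_force: [0.6, -0.4, -2.3]
opening: 0.0316
```

```bash
python3 -c "
from h import *
d2,W2=cloud('scene')
cv2.imwrite('pics/t_sc.png',cv2.resize(d2['img'][60:320,120:460,::-1],None,fx=2.3,fy=2.3))
go((.582,-.3545,.196,0))
"
```

```text
t 33.8833 pos [0.541  0.0654 0.1954] rot [ 3.142e+00  1.000e-03 -0.000e+00] op 0.031 f [ 0.   0.1 -1.8]
(0.582, -0.3545, 0.196, 0) -> [ 0.0411  0.4199 -0.0007] [ 0.0001  0.0012 -0.0002]
```

View pics/t_sc.png

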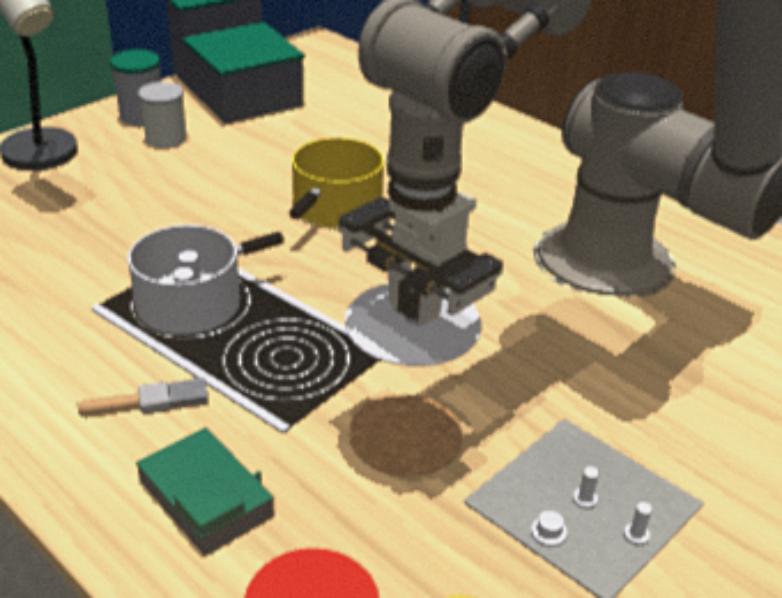

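Request:
jog_arm:
  series:
    - [-1,[0.003,0.02,0],[0,0,0]]
    - [-1,[0.007,0.055,0],[0,0,0]]
    - [-1,[0.01,0.092,0],[0,0,0]]
    - [-1,[0.014,0.13,0],[0,0,0]]
    - [-1,[0.018,0.17,0],[0,0,0]]
    - [-1,[0.022,0.21,0],[0,0,0]]
    - [-1,[0.026,0.25,0],[0,0,0]]
    - [-1,[0.03,0.29,0],[0,0,0]]
    - [-1,[0.034,0.33,0],[0,0,0]]
    - [-1,[0.037,0.37,0],[0,0,0]]
    - [-1,[0.04,0.4,0],[0,0,0]]
    - [-1,[0.04,0.42,0],[0,0,0]]

```text
time: 34.88
tool_pos: [0.5803, -0.3578, 0.1931]
tool_rot: [-3.14, 0.003, -0.003]
contact_force: [-0.2, 0.0, -0.8]
opening: 0.0308
```

Request:
jog_arm:
  series:
    - [-1,[0,0,0],[0,0,0]]
    - [-1,[0,0,0],[0,0,0]]
    - [-1,[0,0,0.015],[0,0,0]]
    - [-1,[0,0,0.03],[0,0,0]]
    - [-1,[0,0,0.045],[0,0,0]]
    - [-1,[0,0,0.055],[0,0,0]]
    - [-1,[0,0,0.06],[0,0,0]]
    - [-1,[0,0,0.06],[0,0,0]]
    - [-1,[0,0,0.06],[0,0,0]]

```text
time: 35.63
tool_pos: [0.5816, -0.3542, 0.1364]
tool_rot: [3.142, -0.0, 0.0]
contact_force: [-0.2, 0.2, 0.2]
opening: 0.031
```

```bash
python3 -c "
from h import *
d2,W2=cloud('scene');d,W=cloud('top')
cv2.imwrite('pics/u_sc.png',cv2.resize(d2['img'][70:230,120:320,::-1],None,fx=4,fy=3.7))
go((.5815,-.3548,.107,0))
"
```

```text
t 35.7333 pos [ 0.5819 -0.3547  0.1373] rot [ 3.14e+00 -1.00e-03  0.00e+00] op 0.0308 f [ 0.7  0.2 -1.6]
(0.5815, -0.3548, 0.107, 0) -> [-0.0005  0.      0.0303] [ 0.0012 -0.0015  0.    ]
```

View pics/u_sc.png

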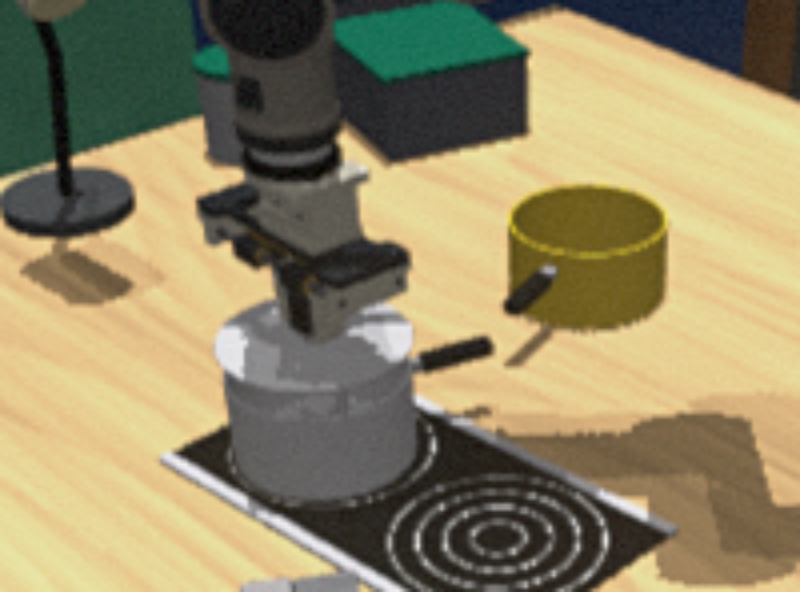

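Lid is level and centred over the pot. Lowering to seat.

Request:
jog_arm:
  series:
    - [-1,[0,0,0.008],[0,0,0]]
    - [-1,[0,0,0.016],[0,0,0]]
    - [-1,[0,0,0.022],[0,0,0]]
    - [-1,[0,0,0.026],[0,0,0]]
    - [-1,[0,0,0.029],[0,0,0]]
    - [-1,[0,0,0.03],[0,0,0]]
    - [-1,[0,0,0.03],[0,0,0]]

```text
time: 36.32
tool_pos: [0.5812, -0.3545, 0.1066]
tool_rot: [-3.141, 0.0, -0.0]
contact_force: [-2.5, 1.1, 2.7]
opening: 0.0308
```

Request:
jog_arm:
  series:
    - [0.3,[0,0,0],[0,0,0]]
    - [0.3,[0,0,0],[0,0,0]]
    - [0.3,[0,0,0],[0,0,0]]
    - [0.3,[0,0,0],[0,0,0]]
    - [0.3,[0,0,0],[0,0,0]]
    - [0.3,[0,0,0],[0,0,0]]
    - [0.3,[0,0,-0.02],[0,0,0]]
    - [0.3,[0,0,-0.05],[0,0,0]]
    - [0.3,[0,0,-0.08],[0,0,0]]
    - [0.3,[0,0,-0.09],[0,0,0]]

```text
time: 37.15
tool_pos: [0.5829, -0.3557, 0.2014]
tool_rot: [3.137, -0.006, -0.0]
contact_force: [0.7, -0.7, 0.7]
opening: 0.0599
```

```bash
python3 -c "
from h import *
d2,W2=cloud('scene');d,W=cloud('top')
cv2.imwrite('pics/v_sc.png',cv2.resize(d2['img'][70:230,120:320,::-1],None,fx=4,fy=3.7))
print('lid');[print(*b) for b in blobs(W2,(.47,.8,-.6,-.2),.093,.11,50)]
print('knob');[print(*b) for b in blobs(W2,(.5,.66,-.4,-.3),.113,.14,20)]
print('handle');[print(*b) for b in blobs(W2,(.38,.49,-.45,-.25),.06,.09,5)];[print(*b) for b in blobs(W,(.38,.49,-.45,-.25),.06,.09,5)]
go()
"
```

```text
lid
[ 0.5846 -0.3536  0.1015] [0.162 0.165 0.017] 0.097 973 [198.9 170.5]
knob
[ 0.5843 -0.3527  0.1241] [0.032 0.039 0.022] 0.126 78 [198.4 163. ]
handle
[ 0.4593 -0.3232  0.0733] [0.06  0.03  0.022] 0.0757 100 [234.4 165.3]
t 37.25 pos [ 0.5824 -0.3554  0.1991] rot [ 3.138 -0.005 -0.   ] op 0.0594 f [-0.7 -0.9  0.2]
```

View pics/v_sc.png

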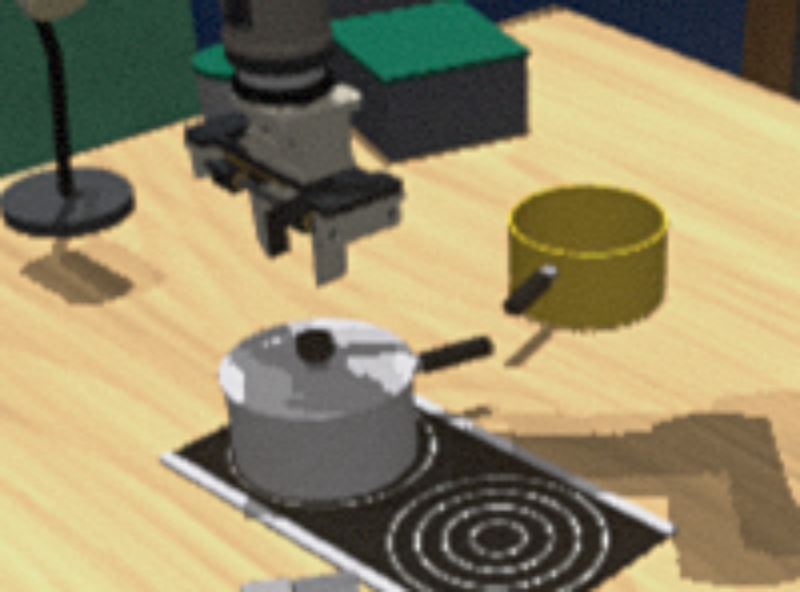

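Lid seated, looking as at the start. Next is the handle and heat mark geometry.

```bash
python3 -c "
from h import *
d,W=cloud('top')
f=lambda u,v,h:onplane(d,270+u/4.4-.4,140+v/4.4-.4,h)[:2]
o,i=f(523,438,.081),f(549,325,.081)
print('handle',o,i,np.degrees(np.arctan2(*(i-o)[::-1])),(o+i)/2)
print('heat',f(233,228,.006)); print([f(*c,.006) for c in ((90,228),(378,228),(233,88),(233,369))])
im=d['img'];cv2.imwrite('pics/w_top.png',cv2.resize(im[140:270,270:450,::-1],None,fx=4.4,fy=4.4,interpolation=cv2.INTER_CUBIC))
d2,W2=cloud('scene')
m=(W2[...,0]>.38)&(W2[...,0]<.49)&(W2[...,1]>-.38)&(W2[...,1]<-.27)&(W2[...,2]>.074)&(W2[...,2]<.088)
p=W2[m];print(len(p),p.mean(0));c=p[:,:2]-p[:,:2].mean(0);v=np.linalg.svd(c,full_matrices=False)[2][0];print(np.degrees(np.arctan2(v[1],v[0])),(c@v).min(),(c@v).max())
"
```

```text
handle [ 0.42392048 -0.32011501] [ 0.49070842 -0.3360105 ] -13.387301074099655 [ 0.45731445 -0.32806275]
heat [ 0.55602065 -0.15587844]
[array([ 0.55487847, -0.06606631]), array([ 0.55717819, -0.24689889]), array([ 0.64524085, -0.15548252]), array([ 0.46729856, -0.15627214])]
58 [ 0.45890662 -0.32126552  0.07735378]
-14.632230272713258 -0.030621942264172843 0.029976619455973897
```

View pics/w_top.png

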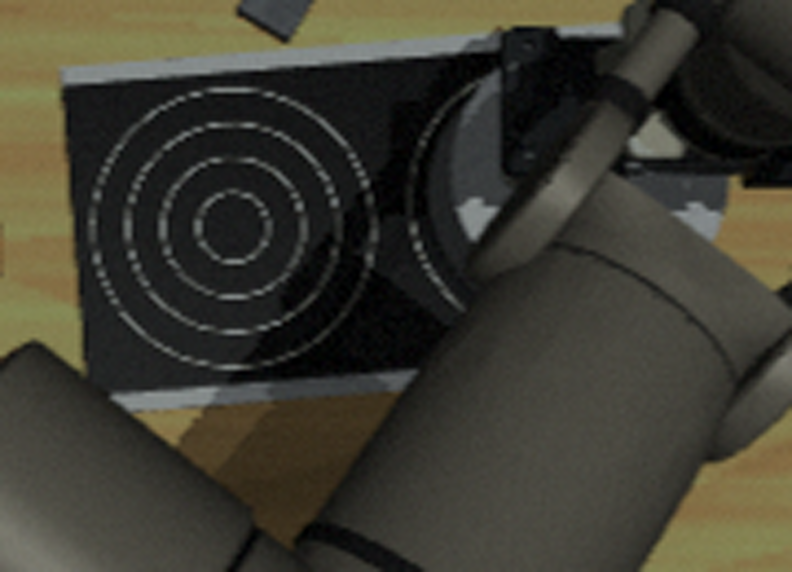

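```bash
python3 -c "
from h import *
go((.454,-.323,.2,-.248),(.454,-.323,.053,-.248))
"
```

```text
t 37.35 pos [ 0.5809 -0.3543  0.1949] rot [-3.141e+00  1.000e-03 -0.000e+00] op 0.0598 f [-0.6  0.8 -0.5]
(0.454, -0.323, 0.2, -0.248) -> [-0.127  -0.0313 -0.0049] [-0.0008  0.0014  0.2478]
(0.454, -0.323, 0.053, -0.248) -> [-0.1268 -0.0311  0.1421] [-0.0008  0.0014  0.2478]
```

Request:
jog_arm:
  series:
    - [0.3,[-0.02,-0.005,0],[0,0,0.06]]
    - [0.3,[-0.05,-0.012,0],[0,0,0.12]]
    - [0.3,[-0.08,-0.02,0],[0,0,0.18]]
    - [0.3,[-0.11,-0.027,0],[0,0,0.24]]
    - [0.3,[-0.127,-0.031,0],[0,0,0.248]]
    - [0.3,[-0.127,-0.031,0],[0,0,0.248]]
    - [0.3,[-0.127,-0.031,0.02],[0,0,0.248]]
    - [0.3,[-0.127,-0.031,0.05],[0,0,0.248]]
    - [0.3,[-0.127,-0.031,0.075],[0,0,0.248]]
    - [0.3,[-0.127,-0.031,0.085],[0,0,0.248]]
    - [0.3,[-0.127,-0.031,0.085],[0,0,0.248]]

```text
time: 38.27
tool_pos: [0.4532, -0.3222, 0.1075]
tool_rot: [-3.138, 0.006, -0.248]
contact_force: [-0.5, -1.1, 0.5]
opening: 0.0595
```

```bash
python3 -c "
from h import *
d2,W2=cloud('scene');d,W=cloud('top')
cv2.imwrite('pics/x_sc.png',cv2.resize(d2['img'][70:230,120:320,::-1],None,fx=4,fy=3.7))
cv2.imwrite('pics/x_top.png',cv2.resize(d['img'][130:300,300:500,::-1],None,fx=4,fy=3.5))
print('lid');[print(*b) for b in blobs(W,(.5,.8,-.6,-.2),.093,.105,50)]
go((.454,-.323,.053,-.248))
"
```

```text
lid
[ 0.5845 -0.3579  0.0991] [0.152 0.162 0.012] 0.0999 2130 [400.  172.6]
t 38.3667 pos [ 0.4548 -0.3238  0.1111] rot [-3.141  0.    -0.248] op 0.0597 f [-0.2 -0.4  0.6]
(0.454, -0.323, 0.053, -0.248) -> [-0.001  -0.0005  0.0581] [-0.0002  0.0003  0.0001]
```

View pics/x_sc.png

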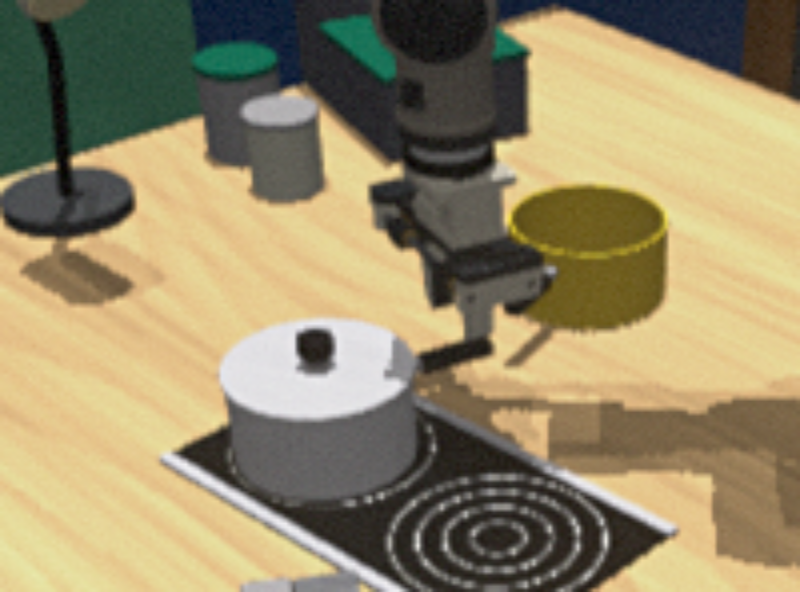

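View pics/x_top.png

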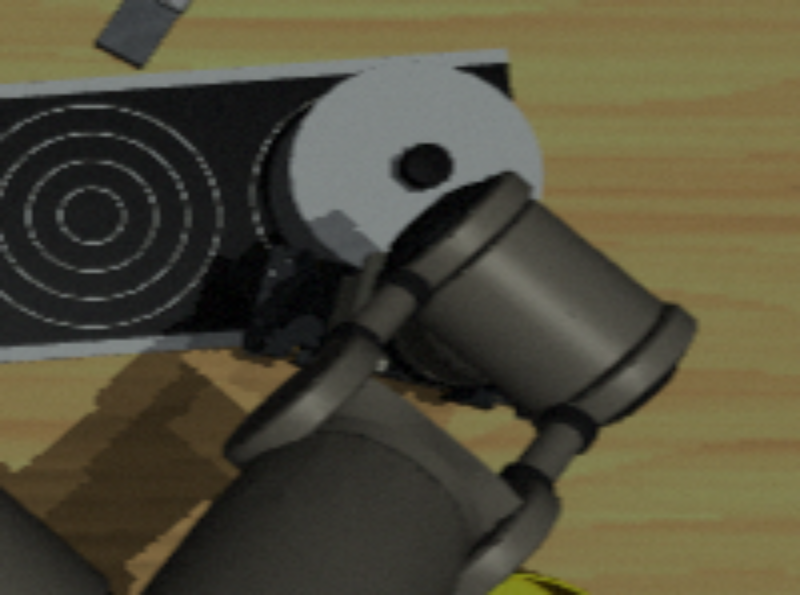

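The lid top is at 0.0999, so it is seated. Descending on the handle and gripping.

Request:
jog_arm:
  series:
    - [0.3,[0,0,0.02],[0,0,0]]
    - [0.3,[0,0,0.04],[0,0,0]]
    - [0.3,[0,0,0.052],[0,0,0]]
    - [0.3,[0,0,0.056],[0,0,0]]
    - [0.3,[0,0,0.057],[0,0,0]]
    - [0.3,[0,0,0.057],[0,0,0]]

```text
time: 38.87
tool_pos: [0.4551, -0.3242, 0.0554]
tool_rot: [3.141, -0.002, -0.248]
contact_force: [-0.1, -0.5, 0.7]
opening: 0.0595
```

Request:
jog_arm:
  series:
    - [-1,[0,0,0],[0,0,0]]
    - [-1,[0,0,0],[0,0,0]]
    - [-1,[0,0,0],[0,0,0]]
    - [-1,[0,0,0],[0,0,0]]
    - [-1,[0,0,0],[0,0,0]]
    - [-1,[0,0,0],[0,0,0]]
    - [-1,[0,0,0],[0,0,0]]
    - [-1,[0,0,0],[0,0,0]]
    - [-1,[0,0,0],[0,0,0]]
  squeeze: 58

```text
time: 39.62
tool_pos: [0.4544, -0.3237, 0.0543]
tool_rot: [3.141, -0.0, -0.248]
contact_force: [-0.6, -0.3, 1.4]
opening: 0.0175
```

```bash
python3 -c "
from h import *
d2,W2=cloud('scene')
cv2.imwrite('pics/y_sc.png',cv2.resize(d2['img'][70:230,120:320,::-1],None,fx=4,fy=3.7))
s=status.observe();p=s['tool_pos']
go((p[0]-.012,p[1]+.1,p[2],-.248),(p[0]-.024,p[1]+.201,p[2],-.248))
"
```

```text
t 39.6667 pos [ 0.4544 -0.3237  0.0543] rot [ 3.141 -0.    -0.248] op 0.0174 f [-0.1 -1.   0.1]
(np.float64(0.44235804829684106), np.float64(-0.22371177276285695), np.float64(0.05429802157714572), -0.248) -> [-0.0362 -0.094  -0.    ] [ 0.0003 -0.      0.0002]
(np.float64(0.43035804829684104), np.float64(-0.12271177276285694), np.float64(0.05429802157714572), -0.248) -> [-7.26e-02 -1.89e-01 -1.00e-04] [ 0.0003 -0.      0.0002]
```

View pics/y_sc.png

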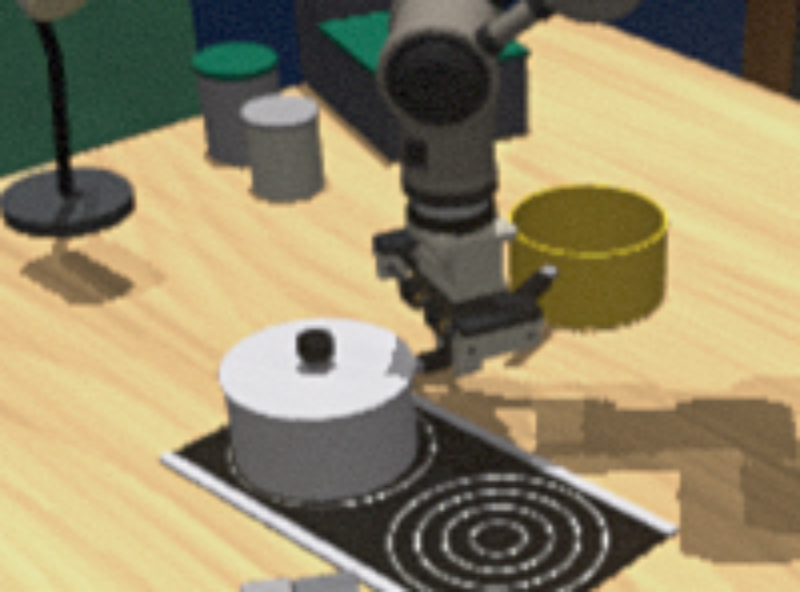

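Handle gripped. Sliding the first half gently.

Request:
jog_arm:
  series:
    - [-1,[-0.001,-0.004,0],[0,0,0]]
    - [-1,[-0.004,-0.011,0],[0,0,0]]
    - [-1,[-0.007,-0.019,0],[0,0,0]]
    - [-1,[-0.0105,-0.027,0],[0,0,0]]
    - [-1,[-0.0135,-0.035,0],[0,0,0]]
    - [-1,[-0.017,-0.044,0],[0,0,0]]
    - [-1,[-0.02,-0.052,0],[0,0,0]]
    - [-1,[-0.023,-0.06,0],[0,0,0]]
    - [-1,[-0.026,-0.068,0],[0,0,0]]
    - [-1,[-0.029,-0.076,0],[0,0,0]]
    - [-1,[-0.032,-0.083,0],[0,0,0]]
    - [-1,[-0.034,-0.088,0],[0,0,0]]

```text
time: 40.67
tool_pos: [0.4429, -0.229, 0.0543]
tool_rot: [3.142, 0.0, -0.248]
contact_force: [1.6, -4.1, -0.7]
opening: 0.0177
```

```bash
python3 -c "
from h import *
d2,W2=cloud('scene');d,W=cloud('top')
cv2.imwrite('pics/z_sc.png',cv2.resize(d2['img'][70:230,120:320,::-1],None,fx=4,fy=3.7))
print('lid');[print(*b) for b in blobs(W2,(.5,.8,-.6,.1),.093,.105,50)]
print('knob');[print(*b) for b in blobs(W2,(.5,.66,-.4,0),.115,.14,20)]
go()
"
```

```text
lid
[ 0.577  -0.2612  0.0985] [0.154 0.167 0.011] 0.0971 1057 [218.5 181.2]
knob
[ 0.5735 -0.2587  0.1244] [0.031 0.03  0.018] 0.1275 75 [218.5 173. ]
t 40.7667 pos [ 0.4426 -0.2285  0.0543] rot [-3.141e+00  1.000e-03 -2.470e-01] op 0.0176 f [-0.8  0.9  2.3]
```

View pics/z_sc.png

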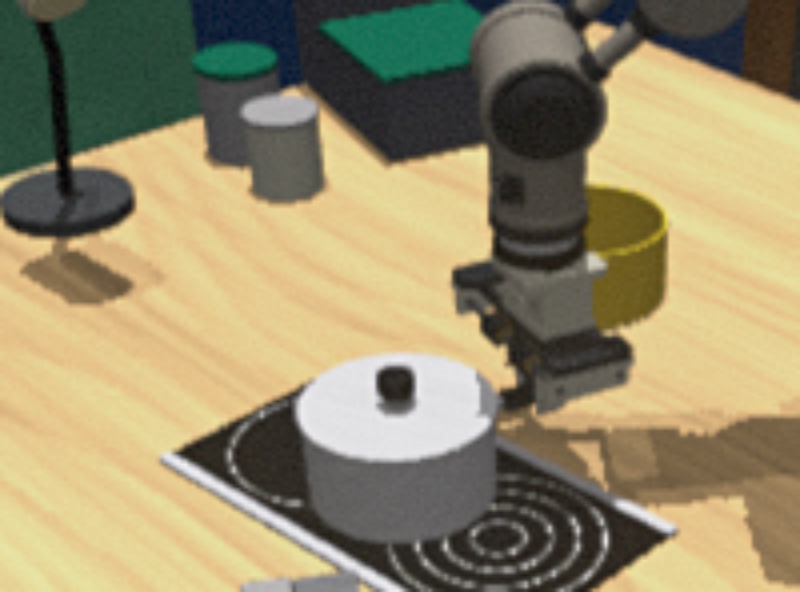

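Pot follows rigidly with the lid on. Sliding the second half.

Request:
jog_arm:
  series:
    - [-1,[-0.0015,-0.004,0],[0,0,0]]
    - [-1,[-0.005,-0.012,0],[0,0,0]]
    - [-1,[-0.008,-0.021,0],[0,0,0]]
    - [-1,[-0.0115,-0.031,0],[0,0,0]]
    - [-1,[-0.0155,-0.041,0],[0,0,0]]
    - [-1,[-0.019,-0.051,0],[0,0,0]]
    - [-1,[-0.023,-0.061,0],[0,0,0]]
    - [-1,[-0.0265,-0.071,0],[0,0,0]]
    - [-1,[-0.03,-0.08,0],[0,0,0]]
    - [-1,[-0.033,-0.088,0],[0,0,0]]
    - [-1,[-0.036,-0.096,0],[0,0,0]]
    - [-1,[-0.038,-0.101,0],[0,0,0]]

```text
time: 41.77
tool_pos: [0.431, -0.1221, 0.0543]
tool_rot: [3.141, -0.0, -0.248]
contact_force: [-0.4, -5.2, 1.1]
opening: 0.0174
```

```bash
python3 -c "
from h import *
d2,W2=cloud('scene');d,W=cloud('top')
cv2.imwrite('pics/aa_sc.png',cv2.resize(d2['img'][70:230,120:320,::-1],None,fx=4,fy=3.7))
cv2.imwrite('pics/aa_top.png',cv2.resize(d['img'][130:300,270:470,::-1],None,fx=4,fy=3.5))
print('lid');[print(*b) for b in blobs(W2,(.46,.8,-.6,.1),.093,.105,50)]
print('knob');[print(*b) for b in blobs(W2,(.5,.66,-.4,0),.115,.14,20)];[print(*b) for b in blobs(W,(.5,.66,-.4,0),.115,.14,20)]
go()
"
```

```text
lid
[ 0.5601 -0.1532  0.0983] [0.164 0.164 0.011] 0.0972 1206 [243.2 194. ]
knob
[ 0.5595 -0.1531  0.1241] [0.035 0.032 0.017] 0.1271 84 [243.  185.9]
[ 0.5554 -0.1562  0.1267] [0.031 0.03  0.022] 0.132 132 [327.1 185.4]
t 41.8667 pos [ 0.4307 -0.1216  0.0543] rot [-3.141e+00  1.000e-03 -2.470e-01] op 0.0174 f [0.1 0.3 3.7]
```

View pics/aa_sc.png

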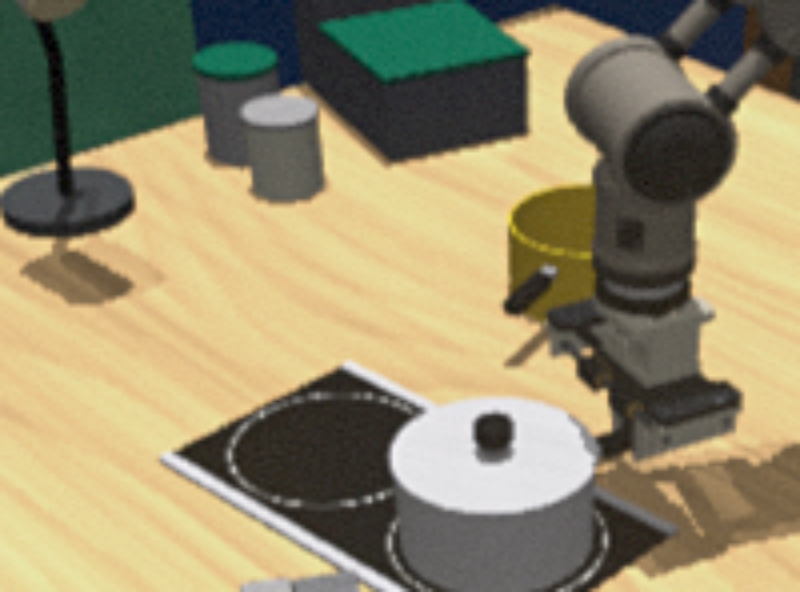

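View pics/aa_top.png

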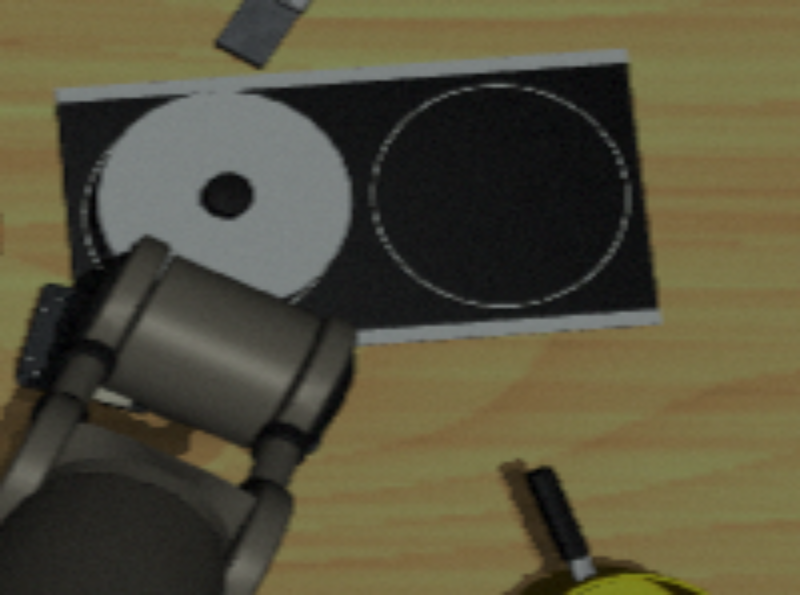

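The pot is within about 1 mm of the heat mark, both measured in the top camera. Releasing and rising straight up.

Request:
jog_arm:
  series:
    - [0.2,[0,0,0],[0,0,0]]
    - [0.2,[0,0,0],[0,0,0]]
    - [0.2,[0,0,0],[0,0,0]]
    - [0.2,[0,0,0],[0,0,0]]
    - [0.2,[0,0,0],[0,0,0]]
    - [0.2,[0,0,0],[0,0,0]]
    - [0.2,[0,0,0],[0,0,0]]
    - [0.2,[0,0,-0.02],[0,0,0]]
    - [0.2,[0,0,-0.05],[0,0,0]]
    - [0.2,[0,0,-0.08],[0,0,0]]
    - [0.2,[0,0,-0.11],[0,0,0]]
    - [0.2,[0,0,-0.14],[0,0,0]]

```text
time: 42.87
tool_pos: [0.4307, -0.1226, 0.1956]
tool_rot: [-3.142, 0.0, -0.248]
contact_force: [0.9, -0.6, -0.2]
opening: 0.0548
```

Request:
jog_arm:
  series:
    - [0.2,[-0.02,0,0],[0,0,0]]
    - [0.2,[-0.04,0,0],[0,0,0]]
    - [0.2,[-0.05,0,0],[0,0,0]]
    - [0.2,[-0.05,0,0],[0,0,0]]
    - [0.2,[-0.05,0,0],[0,0,0]]
    - [0.2,[-0.05,0,0],[0,0,0]]

```text
time: 43.37
tool_pos: [0.3834, -0.1108, 0.1942]
tool_rot: [3.141, -0.001, -0.248]
contact_force: [-0.5, -0.1, 0.3]
opening: 0.0552
```

```bash
python3 -c "
from h import *
d2,W2=cloud('scene');d,W=cloud('top')
cv2.imwrite('pics/bb_sc.png',cv2.resize(d2['img'][60:320,120:460,::-1],None,fx=2.3,fy=2.3))
print('lid');[print(*b) for b in blobs(W2,(.46,.8,-.6,.1),.093,.105,50)];[print(*b) for b in blobs(W,(.46,.8,-.6,.1),.093,.105,50)]
print('knob');[print(*b) for b in blobs(W,(.5,.66,-.4,0),.115,.14,20)]
go()
"
```

```text
lid
[ 0.5601 -0.1511  0.0986] [0.164 0.163 0.011] 0.0972 1212 [243.4 194.2]
[ 0.5559 -0.1568  0.0991] [0.162 0.16  0.012] 0.0997 2942 [326.  187.1]
knob
[ 0.5558 -0.1566  0.1272] [0.031 0.031 0.024] 0.1315 132 [327.  185.5]
t 43.4667 pos [ 0.3833 -0.1107  0.194 ] rot [ 3.142 -0.    -0.248] op 0.0551 f [ 0.8 -0.4  0.1]
```

View pics/bb_sc.png

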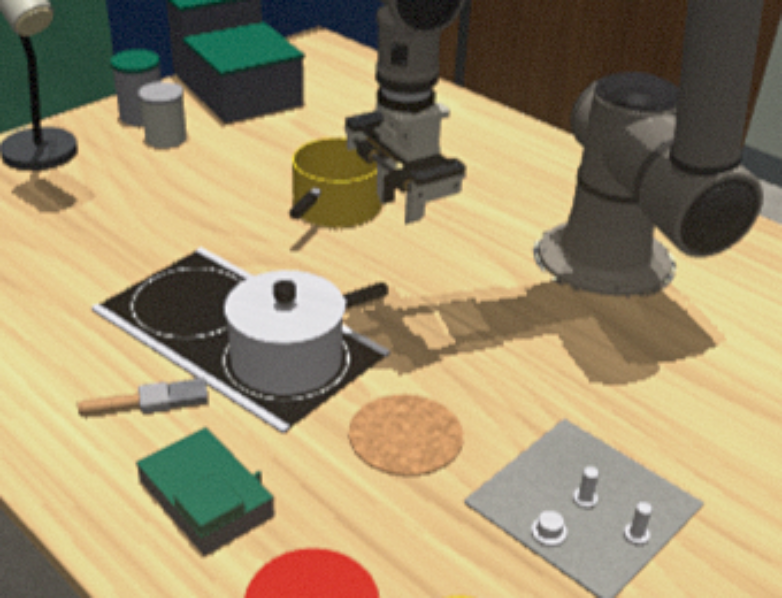

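```bash
python3 -c "
from cell import job
print(job.hand_in())"
```

```text
the job is handed in; nothing more can be done
None
```

The job is done and handed in at about 43 s of robot time. `hand_in()` reports no verdict, so what follows rests on my own measurements.

**What I did**
- **Lid off:** I set the lid flat, knob up, on the cork mat. The first close on the knob came up empty because the fingers were slower than I allowed; nothing moved, and the second grip held.
- **Cores:** I stood the three full-size cores in a row inside the pot. One was knocked about 3 cm aside during the run, so I re-measured it before picking it up. The two thin cores and the short one were left on the board.
- **Lid on and slide:** I put the lid back on and slid the pot by its handle to the concentric circles, keeping the gripper height constant.

**Last checks**
- **Position:** in the top camera, the knob and lid are within about 1 mm of the centre of the heating circles.
- **Lid:** its top is at 0.0997–0.0999 m against an expected 0.100 m, so it is seated, and it looked level.
- **Cores:** all three were seen standing in the pot just before the lid went on. I could not see them after that.
- **Bystanders:** the brush and mould block look unmoved in the last picture. The tape was out of that crop, and I never worked near it.
- **Gripper:** it is open and clear of everything.

**Disagreement:** the two cameras differed by about 5 mm. I corrected each by 2–3 mm using the gripper position when it held the lid; the corrected core positions then agreed to about 2 mm.

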